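# Sort the border pieces of a jigsaw puzzle

### The arm

A 7-joint arm with a two-finger parallel gripper is mounted at the origin on the work surface. World frame = base frame: x ahead of the robot, y to its left, z up, the work surface at z = 0. Lengths are in m, angles in rad, forces in N, time in s.
With the tool pointing down it reaches from about 0.4 to 0.85 m from the base axis. Payload 4.5 kg.
Tool frame: the origin (TCP) lies at the centre of the arm's flange, where the gripper is bolted on; the fingertips stand 166 mm ahead of it and the grasp point (between the pads) lies 147 mm ahead of it (r.grip_depth is the distance from the TCP to the grasp point, in m); z points along the fingers, y is the line along which they close (so a half turn about z gives the same grasp; the last joint's range is limited). The gripper opens to 88 mm and grips with 3 to 60 N. Pads are 18 mm wide; open, the fingers measure 123 mm over their backs; the gripper's body (75 mm by 187 mm) begins 45 mm behind the grasp point.
Start: joints at [1.171, 0.689, -0.195, 1.565, 0.157, 0.902, -0.215], TCP at [0.263, -0.567, 0.405] pointing down, gripper open.
Joint ranges: [-3.01, 3.01], [-0.46, 2.08], [-1.47, 1.51], [0.13, 2.56], [-1, 4.14], [0.04, 2.09], [-2.66, 2.66]. Speed limits (rad/s): [2.57, 2.57, 3.14, 3.14, 3.14, 3.14, 3.14].

### API

Orientations are given as a unit quaternion [x, y, z, w].
In Python, from plant import status, cams, r, finder gives the robot as it stands.
- The arm moves only by the tool play_rows, never from a script. Its argument "rows" is a list of rows, each a list of 7 numbers: the opening in per cent of the stroke, from 0 (shut) to 100 (fully open), then the shift along the tool's x, y, z in m, then the turn, a rotation vector about the tool's x, y, z in degrees. A call has 1 to 8 rows; each row shifts and turns the commanded pose from where the row before left it, along the tool's axes as they then stand; what a row does not reach is not made up. A row lasts 1/8 s, in which the tool goes at most 62.5 mm and 10.7 degrees, less where a joint would pass 70% of its speed; a pose out of reach is approached as far as the arm can. A call with a gripper value outside its range is refused whole. The fingers move at their own pace and stop on an object; "grip_force" is the grip in N (left out, the last holds). Time passes only in rows, so rows that do not move let the fingers close. It gives the time, the measured TCP pose, the force, the opening and the grip force at its end, in the units of the state.
- status.get_state(): the state, without advancing time (a new reading comes with each control period).
- cams.snapshot(name): name is "scene" or "side" or "wrist"; returns the picture (400x640x3 uint8, red, green, blue); there is no depth.
- cams.camera_params(name): a dict with "vfov" (degrees; the focal length in pixels is half the picture's height over the tangent of half this angle, whatever the lens; pixels are square), "cx", "cy" (the principal point, pixels), "R" (3x3) and "t" (3): a world point X has camera coordinates R X + t; the wrist camera has in their place "tool_from_camera" (4x4, takes a point from camera to tool coordinates, whose origin is the TCP and whose axes are the flange's). Camera axes: x right, y down, z forward; pixel columns grow to the right and rows downward; lengths in m; the calibration is good to about 2 mm. A picture is of the moment at which its call begins: read the wrist's pose just before it. camera_params takes no time and is no camera call.
- r.finish_job(): hands the job in; it is judged then, once.
Trained networks look in the newest picture that a camera, given by its name, has taken for a name from the list of things; names that differ only in an ending like _2 or _b are one class to them, and where a whole thing is asked for, a point or a joint stands for the part that bears it (a point fixed in the world has none). Each returns a list of dicts, best first, with "score" (0 to 1); they miss things now and then, are a little off and sometimes report something else, mostly with a low value. They report only what shows in the picture. A call takes as long as a camera call. They do not tell look-alikes from the thing itself.
- finder.spot_in(camera, label): "at" ([x, y, z] in m, in the coordinates of the camera as it stood for that picture, good to about 4 mm: the middle of the surface that is visible of it).
- finder.regions_of(camera, label): "mask" (400x640 bool, what is visible of it).
The state is a dict: "clock": time; "q": joint angles; "qd": joint speeds; "joint_torque": joint torques, N m; "tool_pos": TCP position; "eef_rot": TCP orientation; "contact_force": force on the tool from outside, world axes, zero at the start; "moment": the same for the moment, N m; "opening": opening from 0.0 (shut) to 1.0 (fully open); "finger_force": force on a finger pad.
Only numpy, scipy, OpenCV 4.12 (cv2) and the standard library are available. Lean on these libraries where they do the work, as an engineer would, in place of code of your own. Each camera call takes 0.05 s, during which the arm holds its last target. There are 200 camera calls.

### The job

Pick the border pieces out of the seven wooden jigsaw pieces lying on the table: put the two corner pieces (two straight sides) into the tray with two compartments and the three edge pieces (one straight side) into the tray with three compartments. Each compartment gets one piece, lying flat on its floor, wholly inside the rims. Leave the two inner pieces (no straight side) where they lie.

Things in the scene. Friction and masses are not known exactly. Their poses are not given: they have to be found in the camera images.
- corner_a_center (a point): CORNER piece: straight -x and -y sides, blank in +y side, 15 mm round tab on +x side. Plain wooden jigsaw piece, body 54 x 54 mm, 20 mm thick, 35 g. Point: centre of the body without tabs, 10 mm above its underside; z up. Grip across y (54 mm). A blank is a keyhole notch 17 mm deep, mouth 13 mm, which a finger pad bridges.
- edge_a_center (a point): EDGE piece: straight -x side, blanks in +y and -y sides, 15 mm round tab on +x side. Plain wooden jigsaw piece, body 54 x 54 mm, 20 mm thick, 35 g. Point: centre of the body without tabs, 10 mm above its underside; z up. Grip across y (54 mm). A blank is a keyhole notch 17 mm deep, mouth 13 mm, which a finger pad bridges.
- inner_a_center (a point): INNER piece, leave it: no straight side, blanks in +y and -y sides, 15 mm round tabs on +x and -x sides. Plain wooden jigsaw piece, body 54 x 54 mm, 20 mm thick, 35 g. Point: centre of the body without tabs, 10 mm above its underside; z up. Grip across y (54 mm). A blank is a keyhole notch 17 mm deep, mouth 13 mm, which a finger pad bridges.
- edge_b_center (a point): EDGE piece: straight -x side, blanks in +y and -y sides, 15 mm round tab on +x side. Plain wooden jigsaw piece, body 54 x 54 mm, 20 mm thick, 35 g. Point: centre of the body without tabs, 10 mm above its underside; z up. Grip across y (54 mm). A blank is a keyhole notch 17 mm deep, mouth 13 mm, which a finger pad bridges.
- corner_b_center (a point): CORNER piece: straight -x and -y sides, blank in +y side, 15 mm round tab on +x side. Plain wooden jigsaw piece, body 54 x 54 mm, 20 mm thick, 35 g. Point: centre of the body without tabs, 10 mm above its underside; z up. Grip across y (54 mm). A blank is a keyhole notch 17 mm deep, mouth 13 mm, which a finger pad bridges.
- inner_b_center (a point): INNER piece, leave it: no straight side, blanks in +y and -y sides, 15 mm round tabs on +x and -x sides. Plain wooden jigsaw piece, body 54 x 54 mm, 20 mm thick, 35 g. Point: centre of the body without tabs, 10 mm above its underside; z up. Grip across y (54 mm). A blank is a keyhole notch 17 mm deep, mouth 13 mm, which a finger pad bridges.
- edge_c_center (a point): EDGE piece: straight -x side, blanks in +y and -y sides, 15 mm round tab on +x side. Plain wooden jigsaw piece, body 54 x 54 mm, 20 mm thick, 35 g. Point: centre of the body without tabs, 10 mm above its underside; z up. Grip across y (54 mm). A blank is a keyhole notch 17 mm deep, mouth 13 mm, which a finger pad bridges.
- tray_two: Tray for the corner pieces: fixed, white rims, grey floor; two compartments in a row along its y axis, 200 mm long (y), 102 mm wide (x). Compartments 94 x 94 mm inside, centres at y = -49 and +49 mm, x = 0. Floor 3 mm, tops of rims and ribs 9 mm above the table; rims 4 mm thick. Origin: centre of the underside, z up.
- tray_three: Tray for the edge pieces: fixed, white rims, grey floor; three compartments in a row along its y axis, 298 mm long (y), 102 mm wide (x). Compartments 94 x 94 mm inside, centres at y = -98, 0 and +98 mm, x = 0. Floor 3 mm, tops of rims and ribs 9 mm above the table; rims 4 mm thick. Origin: centre of the underside, z up.
Mind the look-alikes: they are no part of the job. What is shaped like the part that bears corner_b_center but purple is not meant. What is shaped like the part that bears edge_b_center but blue is not meant.

How it is judged:
At the end, for the whole second after the job is handed in: Every compartment holds one piece of its tray's kind, flat on the floor (tilt under 0.08 rad, clear of rims and other pieces), body centre within 22 mm of the compartment's centre along each tray axis; inner pieces within 20 mm of their starts; all at rest (((x of corner_a_center in the frame of tray_two between -0.022 and 0.022 m and y of corner_a_center in the frame of tray_two between -0.071 and -0.027 m and z of corner_a_center in the frame of tray_two between 0.009 and 0.0155 m and angle between corner_a_center's own z axis and vertical below 0.08 rad) or (x of corner_b_center in the frame of tray_two between -0.022 and 0.022 m and y of corner_b_center in the frame of tray_two between -0.071 and -0.027 m and z of corner_b_center in the frame of tray_two between 0.009 and 0.0155 m and angle between corner_b_center's own z axis and vertical below 0.08 rad)) and ((x of corner_a_center in the frame of tray_two between -0.022 and 0.022 m and y of corner_a_center in the frame of tray_two between 0.027 and 0.071 m and z of corner_a_center in the frame of tray_two between 0.009 and 0.0155 m and angle between corner_a_center's own z axis and vertical below 0.08 rad) or (x of corner_b_center in the frame of tray_two between -0.022 and 0.022 m and y of corner_b_center in the frame of tray_two between 0.027 and 0.071 m and z of corner_b_center in the frame of tray_two between 0.009 and 0.0155 m and angle between corner_b_center's own z axis and vertical below 0.08 rad)) and ((x of edge_a_center in the frame of tray_three between -0.022 and 0.022 m and y of edge_a_center in the frame of tray_three between -0.12 and -0.076 m and z of edge_a_center in the frame of tray_three between 0.009 and 0.0155 m and angle between edge_a_center's own z axis and vertical below 0.08 rad) or (x of edge_b_center in the frame of tray_three between -0.022 and 0.022 m and y of edge_b_center in the frame of tray_three between -0.12 and -0.076 m and z of edge_b_center in the frame of tray_three between 0.009 and 0.0155 m and angle between edge_b_center's own z axis and vertical below 0.08 rad) or (x of edge_c_center in the frame of tray_three between -0.022 and 0.022 m and y of edge_c_center in the frame of tray_three between -0.12 and -0.076 m and z of edge_c_center in the frame of tray_three between 0.009 and 0.0155 m and angle between edge_c_center's own z axis and vertical below 0.08 rad)) and ((x of edge_a_center in the frame of tray_three between -0.022 and 0.022 m and y of edge_a_center in the frame of tray_three between -0.022 and 0.022 m and z of edge_a_center in the frame of tray_three between 0.009 and 0.0155 m and angle between edge_a_center's own z axis and vertical below 0.08 rad) or (x of edge_b_center in the frame of tray_three between -0.022 and 0.022 m and y of edge_b_center in the frame of tray_three between -0.022 and 0.022 m and z of edge_b_center in the frame of tray_three between 0.009 and 0.0155 m and angle between edge_b_center's own z axis and vertical below 0.08 rad) or (x of edge_c_center in the frame of tray_three between -0.022 and 0.022 m and y of edge_c_center in the frame of tray_three between -0.022 and 0.022 m and z of edge_c_center in the frame of tray_three between 0.009 and 0.0155 m and angle between edge_c_center's own z axis and vertical below 0.08 rad)) and ((x of edge_a_center in the frame of tray_three between -0.022 and 0.022 m and y of edge_a_center in the frame of tray_three between 0.076 and 0.12 m and z of edge_a_center in the frame of tray_three between 0.009 and 0.0155 m and angle between edge_a_center's own z axis and vertical below 0.08 rad) or (x of edge_b_center in the frame of tray_three between -0.022 and 0.022 m and y of edge_b_center in the frame of tray_three between 0.076 and 0.12 m and z of edge_b_center in the frame of tray_three between 0.009 and 0.0155 m and angle between edge_b_center's own z axis and vertical below 0.08 rad) or (x of edge_c_center in the frame of tray_three between -0.022 and 0.022 m and y of edge_c_center in the frame of tray_three between 0.076 and 0.12 m and z of edge_c_center in the frame of tray_three between 0.009 and 0.0155 m and angle between edge_c_center's own z axis and vertical below 0.08 rad)) and distance of each of inner_a_center, inner_b_center from where it was at the start of the episode below 0.02 m and linear speed of each of corner_a, corner_b, edge_a, edge_b, edge_c below 0.02 m/s); the robot touches nothing.
It fails at once if an inner piece is moved by 20 mm or more (distance of any of inner_a_center, inner_b_center from where it was at the start of the episode above 0.02 m).
It also fails if it takes over 99 s, if anything falls off the work surface, if the arm or the gripper's body presses on something with over 40 N, if the wrist force passes 120 N, or if a joint passes its speed limit or range.

## Working session

There is one attempt and no reset: what is moved stays moved. The work goes in short steps, Python scripts to look and compute and a tool call to move; the robot and the scene stay as the last step left them, time stands still between calls to the robot, and variables do not carry over. Pictures are saved under pics/ and viewed, at most 14 in all, crops included, and the job is handed in when it is done.

Besides the shell and the picture viewer there is one more tool, called after "Emit:" by a JSON object that holds its "op" and its "data". play_rows: Moves the arm, as the interface text tells. Its arguments: {"type":"object","properties":{"rows":{"type":"array","items":{"type":"array","items":{"type":"number"}}},"grip_force":{"type":"number"}},"required":["rows"]}

```bash
mkdir -p pics
python3 - <<'E'
from plant import status,cams,r,finder
import cv2
s=status.get_state();print(s['clock'],s['tool_pos'],s['eef_rot'],s['opening'],r.grip_depth)
for n in('scene','side'):
    im=cams.snapshot(n);cv2.imwrite(f'pics/{n}0.png',im[:,:,::-1]);p=cams.camera_params(n);print(n,p)
print(cams.camera_params('wrist'))
E
```

```text
0.0 [ 0.26252156 -0.56682707  0.403902  ] [ 9.76563383e-01  2.15228003e-01 -2.65759870e-04 -8.91934056e-04] 0.9993774357817873 0.1473
scene {'vfov': 52.84986343994693, 'cx': 310.97730604292155, 'cy': 201.4996107622897, 'R': array([[ 0.65867636,  0.75238024, -0.00833252],
       [ 0.38583257, -0.34724569, -0.85472432],
       [-0.64597112,  0.55977174, -0.51901532]]), 't': array([-0.34346579, -0.14566304,  1.28418814])}
side {'vfov': 57.9487188174206, 'cx': 314.53001147655453, 'cy': 196.9653161509993, 'R': array([[ 0.91609269, -0.40057368, -0.01774598],
       [-0.29572195, -0.64508869, -0.70456306],
       [ 0.27078168,  0.65069295, -0.70941946]]), 't': array([-0.43351546,  0.1769865 ,  0.675842  ])}
{'vfov': 70.238541082885, 'cx': 319.5567775240607, 'cy': 199.02191657575128, 'tool_from_camera': array([[-1.12864625e-04, -9.67064860e-01, -2.54530046e-01,
         6.45213964e-02],
       [ 9.99999968e-01, -5.11213782e-05, -2.49192319e-04,
        -8.61730766e-04],
       [ 2.27973208e-04, -2.54530066e-01,  9.67064834e-01,
         2.03089567e-02],
       [ 0.00000000e+00,  0.00000000e+00,  0.00000000e+00,
         1.00000000e+00]])}
```

View pics/scene0.png

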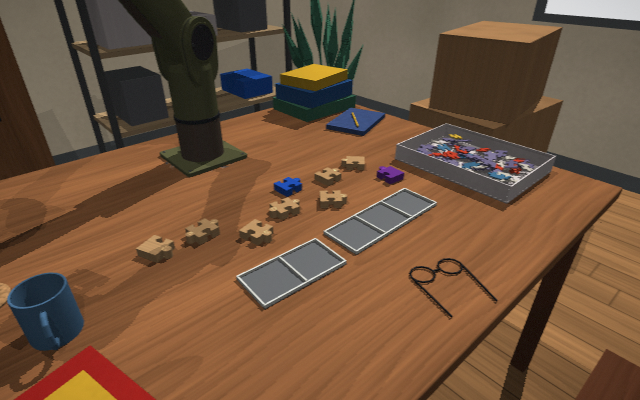

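View pics/side0.png

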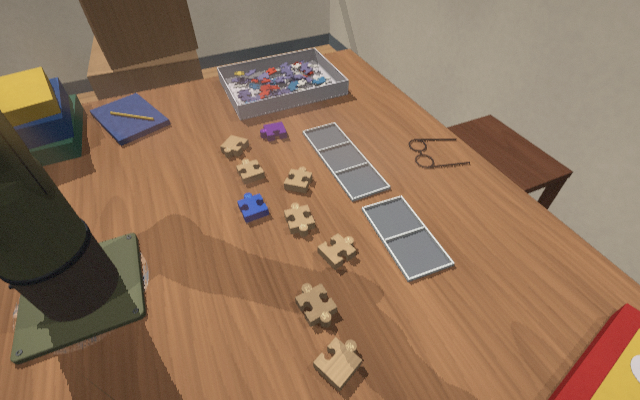

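```bash
cat > h.py <<'E'
import numpy as np,cv2
from scipy.spatial.transform import Rotation as Ro
from plant import status,cams,r,finder
def cam(n,s=None):
    p=cams.camera_params(n);f=200/np.tan(np.radians(p['vfov']/2))
    K=np.array([[f,0,p['cx']],[0,f,p['cy']],[0,0,1]])
    if n=='wrist':
        T=np.eye(4);T[:3,:3]=Ro.from_quat(s['eef_rot']).as_matrix();T[:3,3]=s['tool_pos']
        W=np.linalg.inv(T@p['tool_from_camera']);return K,W[:3,:3],W[:3,3]
    return K,p['R'],p['t']
def H(n,z,s=None): # plane (x,y,1)->pixel
    K,R,t=cam(n,s);return K@np.c_[R[:,0],R[:,1],R[:,2]*z+t]
def top(im,n,z,x0,x1,y0,y1,sc,s=None): # out pixel u=(y1-y)/sc v=(x1-x)/sc
    A=np.array([[0,-sc,x1],[-sc,0,y1],[0,0,1]])
    return cv2.warpPerspective(im,H(n,z,s)@A,(int((y1-y0)/sc),int((x1-x0)/sc)),flags=cv2.INTER_LINEAR|cv2.WARP_INVERSE_MAP)
E
python3 - <<'E'
from h import *
for n in('scene','side'):
    im=cv2.imread(f'pics/{n}0.png')
    t=top(im,n,.02,.2,.8,-.5,.35,.00107)
    for k in range(0,9):
        u=int((.35-(.3-.1*k))/.00107);cv2.line(t,(u,0),(u,8),(0,255,0),1)
    for k in range(6): v=int((.8-(.7-.1*k))/.00107);cv2.line(t,(0,v),(8,v),(0,255,0),1)
    cv2.imwrite(f'pics/{n}top.png',t);print(t.shape)
E
```

```text
(560, 794, 3)
(560, 794, 3)
```

View pics/sidetop.png

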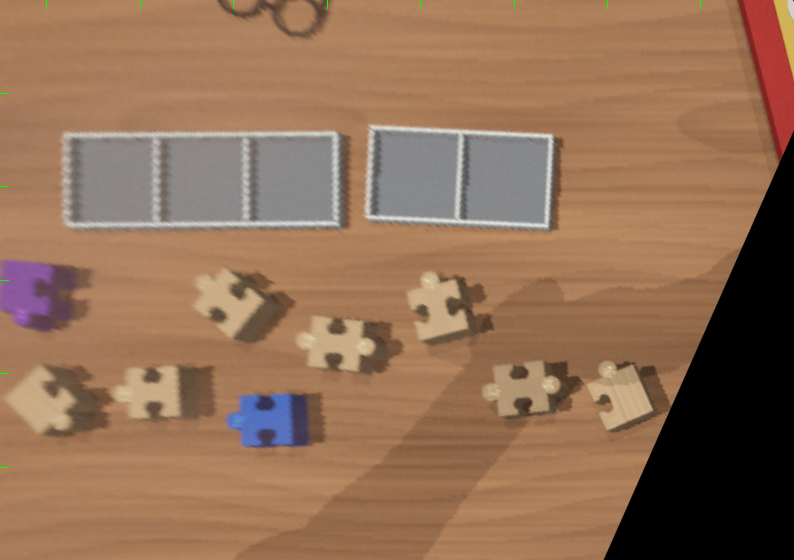

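```bash
cat > fit.py <<'E'
from h import *
from scipy.optimize import minimize
S=.00107
est={'cA':('c',47,401,-135),'eB':('e',155,392,90),'eC':('e',235,303,56),'eE':('e',440,308,20),'cG':('c',622,397,27),'iD':('i',338,343,90),'iF':('i',523,388,85)}
# tabs/blanks by side (deg)
kind={'c':([0],[90]),'e':([0],[90,-90]),'i':([0,180],[90,-90])}
def tmpl(k,px=2000):  # raster, 120x120 mm, .5mm
    n=240;m=np.zeros((n,n),np.uint8);c=lambda x,y:(int(120+2*x),int(120+2*y))
    cv2.rectangle(m,c(-27,-27),c(27,27),255,-1)
    for L,v,d in((kind[k][0],255,27+15-8.5),(kind[k][1],0,27-17+8.5)):
        for a in L:
            ca,sa=round(np.cos(np.radians(a))),round(np.sin(np.radians(a)))
            cv2.circle(m,c(d*ca,d*sa),17,v,-1)
            if v==0 or v: cv2.line(m,c(d*ca,d*sa),c(27*ca,27*sa),v,22 if v==0 else 22)
    return m
T={k:tmpl(k) for k in 'cei'}
def proj(cm,k,x,y,a):
    K,R,t=cm;o=np.zeros((400,640),np.uint8);c,s=np.cos(a),np.sin(a)
    A=np.array([[c,-s,x],[s,c,y],[0,0,1]])@np.array([[.0005,0,-.06],[0,.0005,-.06],[0,0,1]])
    for z in np.linspace(0,.02,5):
        o=np.maximum(o,cv2.warpPerspective(T[k],K@np.c_[R[:,0],R[:,1],R[:,2]*z+t]@A,(640,400)))
    return o.astype(float)/255
def fit(cm,mask,k,p0):
    mk=cv2.GaussianBlur(mask.astype(np.float32),(0,0),1)
    def f(p):
        q=cv2.GaussianBlur(proj(cm,k,p[0]/1e3,p[1]/1e3,p[2]/50),(0,0),1);return 1-np.minimum(q,mk).sum()/np.maximum(q,mk).sum()
    best=None
    for da in(-15,0,15):
        p=np.array([p0[0]*1e3,p0[1]*1e3,np.radians(p0[2]+da)*50])
        q=minimize(f,p,method='Nelder-Mead',options=dict(initial_simplex=p+np.array([[0,0,0],[8,0,0],[0,8,0],[0,0,8]]),maxiter=120,xatol=.1,fatol=1e-4))
        if best is None or q.fun<best.fun:best=q
    x=best.x;return x[0]/1e3,x[1]/1e3,np.degrees(x[2]/50),1-best.fun
E
python3 - <<'E'
from fit import *
for n in('side','scene'):
    cams.snapshot(n);cm=cam(n);M=[]
    for lab in('corner_a_center','edge_a_center','inner_a_center'):
        M+=[(lab[:2],d['score'],d['mask']) for d in finder.regions_of(n,lab)]
    for k,(kk,u,v,a) in est.items():
        x,y=.8-S*v,.35-S*u;K,R,t=cm;p=K@(R@[x,y,.01]+t);p=p[:2]/p[2]
        c=[(np.hypot(*(np.argwhere(m)[:,::-1].mean(0)-p)),l,s,m) for l,s,m in M]
        c=sorted([q for q in c if q[0]<14],key=lambda q:-q[2])[:2]
        print(n,k,np.round([x,y,a],3))
        for q in c: print('   ',q[1],round(q[2],2),q[3].sum(),np.round(fit(cm,q[3],kk,(x,y,a)),3))
    im=cams.snapshot(n)
    t=top(im,n,.009,.52,.72,-.3,.32,.001);h=cv2.cvtColor(t,cv2.COLOR_RGB2HSV)
    m=((h[:,:,1]<60)&(h[:,:,2]>60)).astype(np.uint8)
    for c in cv2.findContours(cv2.morphologyEx(m,cv2.MORPH_CLOSE,np.ones((5,5))),0,2)[0]:
        if cv2.contourArea(c)>5000:
            (u,v),wh,a=cv2.minAreaRect(c);print(n,'tray',.72-.001*v,.32-.001*u,wh,a)
E
```

```text
side cA [   0.371    0.3   -135.   ]
side eB [ 0.381  0.184 90.   ]
    ed 0.88 490 [ 0.381  0.189 93.25   0.971]
side eC [ 0.476  0.099 56.   ]
side eE [ 0.47  -0.121 20.   ]
side cG [ 0.375 -0.316 27.   ]
    co 0.72 1428 [ 0.376 -0.312 23.504  0.938]
side iD [ 4.33e-01 -1.20e-02  9.00e+01]
    in 0.93 742 [ 4.3300e-01 -7.0000e-03  8.4986e+01  9.5900e-01]
    ed 0.45 768 [ 4.3400e-01 -7.0000e-03  8.6096e+01  9.3900e-01]
side iF [ 0.385 -0.21  85.   ]
side tray 0.6138567810058594 0.14499664306640625 (106.80583953857422, 306.355224609375) 89.70158386230469
side tray 0.6167082214355468 -0.13533541870117188 (204.74423217773438, 106.11743927001953) 2.8624050617218018
scene cA [   0.371    0.3   -135.   ]
scene eB [ 0.381  0.184 90.   ]
    ed 0.67 360 [ 0.379  0.184 94.326  0.93 ]
scene eC [ 0.476  0.099 56.   ]
scene eE [ 0.47  -0.121 20.   ]
scene cG [ 0.375 -0.316 27.   ]
    co 0.61 668 [ 0.374 -0.314 24.997  0.934]
scene iD [ 4.33e-01 -1.20e-02  9.00e+01]
    in 0.66 524 [ 4.3100e-01 -1.0000e-02  8.5707e+01  9.2600e-01]
scene iF [ 0.385 -0.21  85.   ]
scene tray 0.6186828842163086 0.1431168975830078 (109.21514892578125, 305.65960693359375) 89.61023712158203
scene tray 0.6218156051635741 -0.13687222290039064 (203.6264190673828, 109.2095947265625) 2.7263107299804688
```

Run:
```python
from fit import *
for n in('side','scene'):
    im=cv2.imread(f'pics/{n}0.png');cm=cam(n)
    for k,(kk,u,v,a) in est.items():
        x,y=.8-S*v+(.001),.35-S*u+.004
        g=np.full((400,640),cv2.GC_BGD,np.uint8)
        q=proj(cm,kk,x,y,np.radians(a))>.5
        big=cv2.dilate(q.astype(np.uint8),np.ones((19,19)))>0;sm=cv2.dilate(q.astype(np.uint8),np.ones((7,7)))>0;core=cv2.erode(q.astype(np.uint8),np.ones((7,7)))>0
        hsv=cv2.cvtColor(im,cv2.COLOR_BGR2HSV)
        g[big]=cv2.GC_PR_BGD;g[sm]=cv2.GC_PR_FGD
        if core.any():g[core]=cv2.GC_PR_FGD
        # work on a crop
        ys,xs=np.where(big);sl=np.s_[max(0,ys.min()-12):ys.max()+12,max(0,xs.min()-12):xs.max()+12]
        gc=g[sl].copy();cv2.setRNGSeed(1)
        cv2.grabCut(np.ascontiguousarray(im[sl]),gc,None,np.zeros((1,65)),np.zeros((1,65)),5,cv2.GC_INIT_WITH_MASK)
        m=np.zeros((400,640),bool);m[sl]=gc%2==1
        print(n,k,q.sum(),m.sum(),np.round(fit(cm,m,kk,(x,y,a)),3))
```

```text
side cA 435 272 [   0.375    0.288 -134.503    0.576]
side eB 495 24 [4.1700e-01 2.2700e-01 7.8363e+01 5.5000e-02]
side eC 537 679 [ 0.475  0.099 49.169  0.803]
side eE 841 568 [ 0.474 -0.109 11.386  0.696]
side cG 1502 1265 [ 0.378 -0.308 22.248  0.851]
side iD 732 814 [ 4.3300e-01 -1.8000e-02  8.6968e+01  7.6900e-01]
side iF 1163 1363 [ 0.386 -0.208 96.05   0.721]
scene cA 280 7 [ 3.4000e-01  3.2500e-01 -1.4127e+02  2.7000e-02]
scene eB 331 0 [ 0.382  0.188 75.     0.   ]
scene eC 401 0 [ 0.477  0.103 41.     0.   ]
scene eE 575 0 [ 0.471 -0.117  5.     0.   ]
scene cG 702 855 [ 0.377 -0.316 22.12   0.821]
scene iD 481 0 [ 4.34e-01 -8.00e-03  7.50e+01  0.00e+00]
scene iF 607 714 [ 0.386 -0.211 96.787  0.822]
```

```bash
cat >> h.py <<'E'
def plan(wps,start=None):
    """wps: (x,y,z,yaw_deg,opening%,rows) -> rounded tool-frame rows"""
    s=status.get_state()
    if start is None:
        q=Ro.from_quat(s['eef_rot']).as_matrix();start=(*s['tool_pos'],np.degrees(np.arctan2(q[1,0],q[0,0])))
    p=np.array(start[:3],float);yaw=start[3];out=[]
    for x,y,z,w,o,n in wps:
        for i in range(n,0,-1):
            d=(np.array([x,y,z])-p)/i;dw=((w-yaw+180)%360-180)/i
            c,sn=np.cos(np.radians(yaw)),np.sin(np.radians(yaw))
            R=np.array([[c,sn,0],[sn,-c,0],[0,0,-1]])
            t=np.round(R.T@d,3);a=np.round(-dw,1)
            assert np.linalg.norm(t)<=.0625 and abs(a)<=10.7,(t,a)
            p=p+R@t;yaw-=a;out.append([o,*(t+0.).tolist(),0,0,float(a+0.)])
    for i in range(0,len(out),8):print(str(out[i:i+8]).replace(' ',''))
    print('end',np.round(p,3),round(yaw,1),'rows',len(out),'clock',s['clock'],'f',np.round(s['contact_force'],1),'op',round(float(s['opening']),3))
E
python3 -c "
from h import *
plan([(.375,-.313,.28,24.4,80,7),(.375,-.313,.28,24.4,80,1)])"
```

```text
[[80,0.03,-0.026,0.018,0,0,0.1],[80,0.03,-0.026,0.018,0,0,0.1],[80,0.03,-0.026,0.018,0,0,0.1],[80,0.029,-0.027,0.018,0,0,0.0],[80,0.03,-0.026,0.018,0,0,0.1],[80,0.029,-0.027,0.017,0,0,0.0],[80,0.03,-0.026,0.018,0,0,0.1],[80,0.0,0.0,0.0,0,0,0.0]]
end [ 0.375 -0.313  0.28 ] 24.4 rows 8 clock 0.6 f [-0.2  0.4  0. ] op 0.998
```

Candidates (scene0 pixels): wooden corners (155,249),(352,162); edges (256,232),(327,176),(332,199); inner (201,232),(284,209); look-alikes blue (288,186), purple (390,174), excluded. First: the corner at (155,249).

Emit:
{"op": "play_rows", "data": {"rows": [[80,0.03,-0.026,0.018,0,0,0.1],[80,0.03,-0.026,0.018,0,0,0.1],[80,0.03,-0.026,0.018,0,0,0.1],[80,0.029,-0.027,0.018,0,0,0.0],[80,0.03,-0.026,0.018,0,0,0.1],[80,0.029,-0.027,0.017,0,0,0.0],[80,0.03,-0.026,0.018,0,0,0.1],[80,0.0,0.0,0.0,0,0,0.0]], "grip_force": 15}}

```text
clock: 1.6
tool_pos: [0.3769, -0.3099, 0.2788]
eef_rot: [0.977, 0.214, -0.0, -0.002]
contact_force: [-0.3, -1.4, 0.7]
opening: 0.798
finger_force: 0.0
```

```bash
cat > look.py <<'E'
from fit import *
import sys
def look(name,pieces,save=None):
    s=status.get_state();im=cams.snapshot('wrist');cm=cam('wrist',s)
    if save:cv2.imwrite(save,im[:,:,::-1])
    M=[]
    for lab in('corner_a_center','edge_a_center','inner_a_center'):
        M+=[(lab[:2],d['score'],d['mask']) for d in finder.regions_of('wrist',lab)]
    K,R,t=cm
    for k,(kk,x,y,a) in pieces.items():
        p=K@(R@[x,y,.01]+t);p=p[:2]/p[2]
        c=[(np.hypot(*(np.argwhere(m)[:,::-1].mean(0)-p)),l,sc,m) for l,sc,m in M]
        c=sorted([q for q in c if q[0]<35],key=lambda q:-q[2])[:1]
        print(k,np.round(p),[(q[1],round(q[2],2),int(q[3].sum()),np.round(fit(cm,q[3],kk,(x,y,a)),3).tolist()) for q in c])
    return im,cm,s
E
python3 - <<'E'
from look import *
im,cm,s=look('w',{'cG':('c',.375,-.313,24),'iF':('i',.386,-.209,93),'eE':('e',.472,-.115,14)},'pics/w1.png')
print(s['tool_pos'],s['eef_rot'],s['opening'])
E
```

```text
cG [324. 201.] [('co', 0.69, 3902, [0.373, -0.313, 23.517, 0.952])]
iF [219. 141.] [('ed', 0.56, 4925, [0.383, -0.207, 96.571, 0.943])]
eE [140. -17.] []
[ 0.37690325 -0.30989223  0.27884324] [ 9.76768978e-01  2.14288986e-01 -2.90110034e-05 -1.61007440e-03] 0.7979594212897936
```

View pics/w1.png

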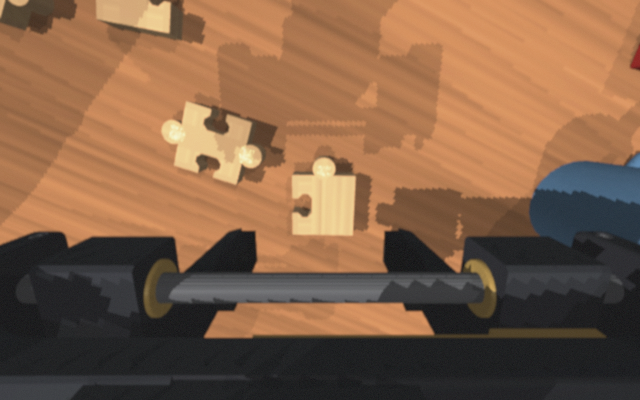

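Run:
```python
from h import *
for z,pts in((0,[(25,330),(55,345),(82,325)]),(.09,[(10,290),(45,275),(75,285),(45,310)])):
    Hi=np.linalg.inv(H('scene',z))
    for p in pts:
        q=Hi@[*p,1];print(z,p,np.round(q[:2]/q[2],3))
# body end of gripper
a=np.radians(23.5);print(np.array([.373,-.313])+.0935*np.array([np.sin(a),-np.cos(a)]))
plan([(.373,-.313,.19,23.6,80,3),(.373,-.313,.175,23.6,80,1),(.373,-.313,.175,23.6,80,1),(.373,-.313,.175,23.6,40,3)])
```

```text
0 (25, 330) [ 0.432 -0.57 ]
0 (55, 345) [ 0.501 -0.539]
0 (82, 325) [ 0.486 -0.494]
0.09 (10, 290) [ 0.437 -0.562]
0.09 (45, 275) [ 0.434 -0.512]
0.09 (75, 285) [ 0.494 -0.481]
0.09 (45, 310) [ 0.522 -0.53 ]
[ 0.41028304 -0.39874512]
[[80,0.0,-0.001,0.03,0,0,0.2],[80,-0.001,-0.001,0.03,0,0,0.2],[80,0.0,0.0,0.03,0,0,0.2],[80,0.0,0.0,0.015,0,0,0.0],[80,0.0,0.0,0.0,0,0,0.0],[40,0.0,0.0,0.0,0,0,0.0],[40,0.0,0.0,0.0,0,0,0.0],[40,0.0,0.0,0.0,0,0,0.0]]
end [ 0.373 -0.313  0.175] 23.6 rows 8 clock 1.8 f [-0.1 -0.2 -0. ] op 0.801
```

Emit:
{"op": "play_rows", "data": {"rows": [[80,-0.002,0,0.03,0,0,0.2],[80,0,0,0.03,0,0,0.2],[80,0,0,0.03,0,0,0.2],[80,0,0,0.015,0,0,0],[80,0,0,0,0,0,0],[40,0,0,0,0,0,0],[40,0,0,0,0,0,0],[40,0,0,0,0,0,0]]}}

```text
clock: 2.8
tool_pos: [0.3736, -0.3143, 0.1757]
eef_rot: [0.979, 0.206, 0.001, 0.001]
contact_force: [-1.5, -0.7, 5.4]
opening: 0.609
finger_force: 15.0
```

```bash
python3 -c "
from h import *
plan([])"
```

```text
end [ 0.374 -0.314  0.176] 23.7 rows 0 clock 2.8 f [-1.5 -0.7  5.4] op 0.609
```

```bash
python3 -c "
from h import *
plan([(.374,-.314,.225,23.7,40,2),(.616,-.192,.225,87.2,40,7),(.616,-.192,.225,87.2,40,1),(.616,-.192,.188,87.2,40,1),(.616,-.192,.1795,87.2,40,1),(.616,-.192,.1795,87.2,40,2),(.616,-.192,.1795,87.2,95,3),(.616,-.192,.23,87.2,90,2),(.52,-.15,.30,55,90,3),(.46,-.115,.30,14,90,4)],start=(.373,-.313,.175,23.8))"
```

```text
Traceback (most recent call last):
  File "h.py", line 28, in plan
    assert np.linalg.norm(t)<=.0625 and abs(a)<=10.7,(t,a)
           ^^^^^^^^^^^^^^^^^^^^^^^^^^^^^^^^^^^^^^^^^
AssertionError: (array([ 0.006, -0.034, -0.024]), np.float64(10.8))
```

```bash
python3 -c "
from h import *
plan([(.374,-.314,.225,23.7,40,2),(.616,-.192,.225,87.2,40,9),(.616,-.192,.225,87.2,40,1),(.616,-.192,.188,87.2,40,1),(.616,-.192,.1795,87.2,40,1),(.616,-.192,.1795,87.2,40,2)],start=(.373,-.313,.175,23.8))"
```

```text
[[40,0.0,0.001,-0.025,0,0,0.0],[40,0.001,0.0,-0.025,0,0,0.1],[40,0.03,-0.002,0.0,0,0,-7.1],[40,0.03,0.002,0.0,0,0,-7.0],[40,0.029,0.006,0.0,0,0,-7.1],[40,0.029,0.009,0.0,0,0,-7.1],[40,0.027,0.013,0.0,0,0,-7.0],[40,0.025,0.016,0.0,0,0,-7.0]]
[[40,0.023,0.019,0.0,0,0,-7.1],[40,0.021,0.022,0.0,0,0,-7.1],[40,0.018,0.025,0.0,0,0,-7.0],[40,0.0,0.0,0.0,0,0,0.0],[40,0.0,0.0,0.037,0,0,0.0],[40,0.0,0.0,0.008,0,0,0.0],[40,0.0,0.0,0.0,0,0,0.0],[40,0.0,0.0,0.0,0,0,0.0]]
end [ 0.616 -0.192  0.18 ] 87.2 rows 16 clock 2.8 f [-1.5 -0.7  5.4] op 0.609
```

Emit:
{"op": "play_rows", "data": {"rows": [[40,0.0,0.001,-0.025,0,0,0.0],[40,0.001,0.0,-0.025,0,0,0.1],[40,0.03,-0.002,0.0,0,0,-7.1],[40,0.03,0.002,0.0,0,0,-7.0],[40,0.029,0.006,0.0,0,0,-7.1],[40,0.029,0.009,0.0,0,0,-7.1],[40,0.027,0.013,0.0,0,0,-7.0],[40,0.025,0.016,0.0,0,0,-7.0]]}}

```text
clock: 3.8
tool_pos: [0.5358, -0.2329, 0.225]
eef_rot: [0.838, 0.546, -0.0, 0.0]
contact_force: [0.2, -0.1, -0.6]
opening: 0.607
finger_force: 15.0
```

Emit:
{"op": "play_rows", "data": {"rows": [[40,0.023,0.019,0.0,0,0,-7.1],[40,0.021,0.022,0.0,0,0,-7.1],[40,0.018,0.025,0.0,0,0,-7.0],[40,0,0,0,0,0,0],[40,0,0,0,0,0,0]]}}

```text
clock: 4.42
tool_pos: [0.6156, -0.1939, 0.2244]
eef_rot: [0.725, 0.689, -0.001, -0.0]
contact_force: [-0.7, -0.2, -0.3]
opening: 0.611
finger_force: 15.0
```

Run:
```python
from h import *
s=status.get_state();print(np.round(s['q'],2))
im=cams.snapshot('wrist');cv2.imwrite('pics/w2.png',im[:,:,::-1])
t=top(im,'wrist',.009,.5,.74,-.35,.0,.0008,s);cv2.imwrite('pics/w2t.png',t[:,:,::-1])
im=cams.snapshot('side')
plan([(.616,-.192,.188,87.2,40,1),(.616,-.192,.1795,87.2,40,1),(.616,-.192,.1795,87.2,40,2)])
```

```text
[ 0.41  0.97 -0.34  1.61  0.47  0.65 -0.22]
[[40,0.002,0.0,0.037,0,0,-0.2],[40,0.0,0.0,0.008,0,0,0.0],[40,0.0,0.0,0.0,0,0,0.0],[40,0.0,0.0,0.0,0,0,0.0]]
end [ 0.616 -0.192  0.18 ] 87.2 rows 4 clock 4.525 f [ 0.6 -0.3 -0.2] op 0.607
```

View pics/w2.png

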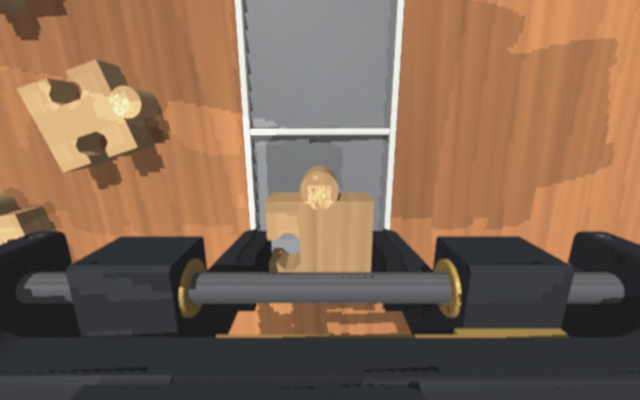

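Run:
```python
from h import *
s=status.get_state();Hi=np.linalg.inv(H('wrist',.009,s))
for p in[(246,131),(395,131),(320.5,131),(238,2),(405,2)]:
    q=Hi@[*p,1];print(p,np.round(q[:2]/q[2],4))
```

```text
(246, 131) [ 0.5682 -0.1309]
(395, 131) [ 0.6675 -0.136 ]
(320.5, 131) [ 0.6179 -0.1334]
(238, 2) [ 0.5723 -0.0557]
(405, 2) [ 0.6723 -0.0609]
```

Emit:
{"op": "play_rows", "data": {"rows": [[40,0.0,0.0,0.037,0,0,0],[40,0,0,0.008,0,0,0],[40,0,0,0,0,0,0],[95,0,0,0,0,0,0],[95,0,0,0,0,0,0],[95,0,0,0,0,0,0],[95,0,0,-0.03,0,0,0],[95,0,0,-0.03,0,0,0]]}}

```text
clock: 5.52
tool_pos: [0.6166, -0.1931, 0.2403]
eef_rot: [0.724, 0.689, -0.0, -0.0]
contact_force: [-0.7, -0.1, -0.5]
opening: 0.951
finger_force: 0.0
```

```bash
python3 -c "
from h import *
plan([(.616,-.192,.30,87.2,90,1),(.47,-.115,.32,14,90,8)],start=(.616,-.192,.2395,87.2))"
```

```text
[[90,0.0,0.0,-0.06,0,0,0.0],[90,0.009,-0.019,-0.003,0,0,9.2],[90,0.006,-0.02,-0.003,0,0,9.1],[90,0.002,-0.02,-0.002,0,0,9.2],[90,-0.001,-0.021,-0.003,0,0,9.1],[90,-0.004,-0.02,-0.002,0,0,9.1],[90,-0.007,-0.019,-0.003,0,0,9.2],[90,-0.01,-0.018,-0.002,0,0,9.2]]
[[90,-0.014,-0.016,-0.003,0,0,9.1]]
end [ 0.47  -0.115  0.32 ] 14.0 rows 9 clock 5.525 f [-0.7 -0.1 -0.5] op 0.951
```

Emit:
{"op": "play_rows", "data": {"rows": [[90,0.0,0.0,-0.06,0,0,0.0],[90,0.009,-0.019,-0.003,0,0,9.2],[90,0.006,-0.02,-0.003,0,0,9.1],[90,0.002,-0.02,-0.002,0,0,9.2],[90,-0.001,-0.021,-0.003,0,0,9.1],[90,-0.004,-0.02,-0.002,0,0,9.1],[90,-0.007,-0.019,-0.003,0,0,9.2],[90,-0.01,-0.018,-0.002,0,0,9.2]]}}

```text
clock: 6.52
tool_pos: [0.489, -0.1248, 0.3182]
eef_rot: [0.98, 0.197, 0.0, 0.0]
contact_force: [-0.1, 1.4, 0.2]
opening: 0.903
finger_force: 0.0
```

Emit:
{"op": "play_rows", "data": {"rows": [[90,-0.014,-0.016,-0.003,0,0,9.1],[90,0,0,0,0,0,0],[90,0,0,0,0,0,0]]}}

```text
clock: 6.9
tool_pos: [0.4713, -0.1163, 0.3209]
eef_rot: [0.992, 0.123, 0.001, 0.0]
contact_force: [0.4, -0.1, 0.2]
opening: 0.899
finger_force: 0.0
```

Run:
```python
from look import *
im,cm,s=look('w',{'eE':('e',.472,-.115,14),'cG':('c',.616,-.192,87),'iD':('i',.432,-.008,86),'iF':('i',.384,-.208,96)},'pics/w3.png')
print(s['tool_pos'],s['eef_rot'])
```

```text
eE [319. 187.] []
cG [436.  61.] [('co', 0.58, 4792, [0.616, -0.193, 87.717, 0.962])]
iD [212. 199.] [('in', 0.84, 3347, [0.431, -0.008, 84.704, 0.953])]
iF [379. 280.] []
[ 0.47131369 -0.11625439  0.32090396] [9.92432503e-01 1.22787775e-01 8.96060538e-04 2.94525566e-04]
```

View pics/w3.png

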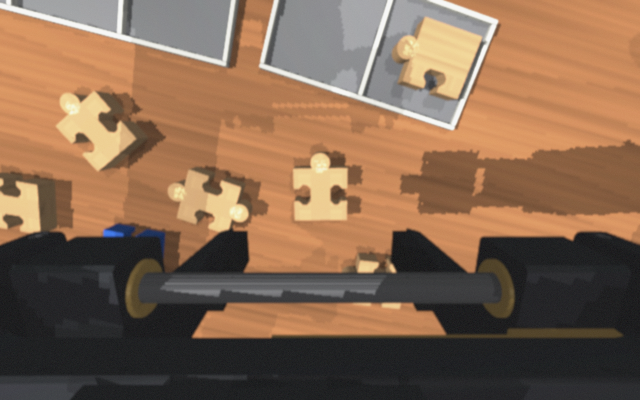

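Run:
```python
from h import *
s=status.get_state();Hi=np.linalg.inv(H('wrist',.02,s))
def w(p):
    q=Hi@[*p,1];return q[:2]/q[2]
im=cv2.imread('pics/w3.png')
c=im[150:235,270:370];cv2.imwrite('pics/w3c.png',cv2.resize(c,None,fx=7,fy=7,interpolation=cv2.INTER_CUBIC))
for p in[(293,221),(348,221),(293,166),(348,166)]:print(np.round(w(p),4))
```

```text
[ 0.4322 -0.0968]
[ 0.446  -0.1523]
[ 0.4882 -0.0842]
[ 0.5014 -0.137 ]
```

View pics/w3c.png

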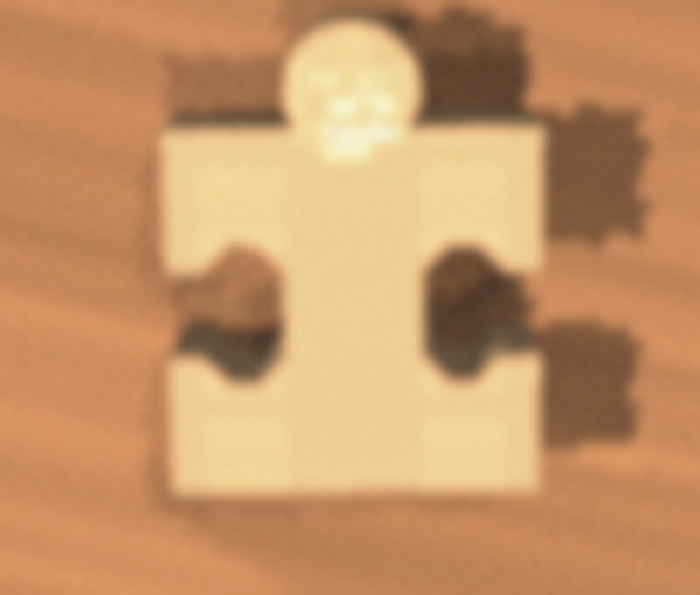

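```bash
python3 -c "
from h import *
plan([(.466,-.117,.19,13.9,75,3),(.466,-.117,.175,13.9,75,1),(.466,-.117,.175,13.9,75,1),(.466,-.117,.175,13.9,40,3)],start=(.47,-.115,.32,14))
plan([(.466,-.117,.225,13.9,40,2),(.616,.039,.225,90.2,40,9),(.616,.039,.225,90.2,40,2)],start=(.466,-.117,.175,13.9))"
```

```text
[[75,-0.001,0.0,0.043,0,0,0.0],[75,-0.002,0.0,0.044,0,0,0.0],[75,-0.001,0.001,0.043,0,0,0.1],[75,0.0,0.0,0.015,0,0,0.0],[75,0.0,0.0,0.0,0,0,0.0],[40,0.0,0.0,0.0,0,0,0.0],[40,0.0,0.0,0.0,0,0,0.0],[40,0.0,0.0,0.0,0,0,0.0]]
end [ 0.466 -0.117  0.175] 13.9 rows 8 clock 7.1 f [0.5 0.4 0.2] op 0.897
[[40,0.0,0.0,-0.025,0,0,0.0],[40,0.0,0.0,-0.025,0,0,0.0],[40,0.02,-0.013,0.0,0,0,-8.5],[40,0.022,-0.01,0.0,0,0,-8.5],[40,0.023,-0.006,0.0,0,0,-8.5],[40,0.024,-0.003,0.0,0,0,-8.5],[40,0.024,0.001,0.0,0,0,-8.5],[40,0.024,0.004,0.0,0,0,-8.5]]
[[40,0.023,0.008,0.0,0,0,-8.4],[40,0.021,0.011,0.0,0,0,-8.4],[40,0.019,0.014,0.0,0,0,-8.5],[40,0.0,0.0,0.0,0,0,0.0],[40,0.0,0.0,0.0,0,0,0.0]]
end [0.616 0.039 0.225] 90.2 rows 13 clock 7.1 f [0.5 0.4 0.2] op 0.897
```

Emit:
{"op": "play_rows", "data": {"rows": [[75,-0.001,0.0,0.043,0,0,0.0],[75,-0.002,0.0,0.044,0,0,0.0],[75,-0.001,0.001,0.043,0,0,0.1],[75,0.0,0.0,0.015,0,0,0.0],[75,0,0,0,0,0,0],[40,0,0,0,0,0,0],[40,0,0,0,0,0,0],[40,0,0,0,0,0,0]]}}

```text
clock: 8.1
tool_pos: [0.4672, -0.1181, 0.177]
eef_rot: [0.993, 0.121, 0.001, 0.0]
contact_force: [-0.1, 0.5, 7.5]
opening: 0.604
finger_force: 15.0
```

Emit:
{"op": "play_rows", "data": {"rows": [[40,0,0,-0.025,0,0,0],[40,0,0,-0.025,0,0,0],[40,0.02,-0.013,0.0,0,0,-8.5],[40,0.022,-0.01,0.0,0,0,-8.5],[40,0.023,-0.006,0.0,0,0,-8.5],[40,0.024,-0.003,0.0,0,0,-8.5],[40,0.024,0.001,0.0,0,0,-8.5],[40,0.024,0.004,0.0,0,0,-8.5]]}}

```text
clock: 9.1
tool_pos: [0.5667, -0.0131, 0.2262]
eef_rot: [0.843, 0.538, -0.0, 0.0]
contact_force: [-0.1, 0.0, -1.2]
opening: 0.608
finger_force: 15.0
```

Emit:
{"op": "play_rows", "data": {"rows": [[40,0.023,0.008,0.0,0,0,-8.4],[40,0.021,0.011,0.0,0,0,-8.4],[40,0.019,0.014,0.0,0,0,-8.5],[40,0,0,0,0,0,0],[40,0,0,0,0,0,0]]}}

```text
clock: 9.72
tool_pos: [0.6157, 0.0365, 0.2256]
eef_rot: [0.707, 0.707, -0.001, 0.0]
contact_force: [-0.4, -0.3, -0.9]
opening: 0.603
finger_force: 15.0
```

Run:
```python
from h import *
s=status.get_state();im=cams.snapshot('wrist');cv2.imwrite('pics/w4.png',im[:,:,::-1])
plan([])
```

```text
end [0.616 0.036 0.226] 90.0 rows 0 clock 9.775 f [ 0.3 -0.8  0.2] op 0.604
```

View pics/w4.png

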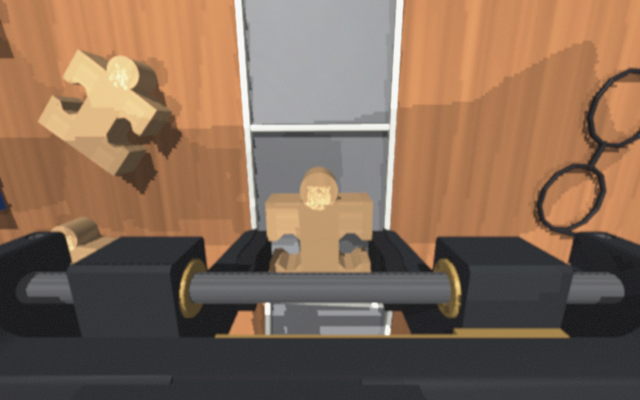

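Emit:
{"op": "play_rows", "data": {"rows": [[40,0.0,0.0,0.036,0,0,0],[40,0,0,0.008,0,0,0],[40,0,0,0,0,0,0],[95,0,0,0,0,0,0],[95,0,0,0,0,0,0],[95,0,0,0,0,0,0],[95,0,0,-0.03,0,0,0],[95,0,0,-0.03,0,0,0]]}}

```text
clock: 10.78
tool_pos: [0.6164, 0.0376, 0.2424]
eef_rot: [0.706, 0.708, -0.0, -0.0]
contact_force: [0.1, 0.4, 0.8]
opening: 0.949
finger_force: 0.0
```

Run:
```python
from h import *
p=np.array([.6157,.0365,.2256]);q=[.7071,.7071,0,0]
Hi=np.linalg.inv(H('wrist',.009,dict(tool_pos=p,eef_rot=q)))
for c in[(246,127),(394,127)]:
    v=Hi@[*c,1];print(np.round(v[:2]/v[2],4))
plan([(.616,.039,.30,90.2,90,1),(.475,.099,.32,53,90,6),(.475,.099,.32,53,90,1)],start=(.616,.039,.241,90.2))
```

```text
[0.5656 0.1004]
[0.6646 0.1003]
[[90,0.0,0.0,-0.059,0,0,0.0],[90,0.01,-0.023,-0.003,0,0,6.2],[90,0.007,-0.025,-0.003,0,0,6.2],[90,0.005,-0.025,-0.004,0,0,6.2],[90,0.002,-0.025,-0.003,0,0,6.2],[90,-0.001,-0.026,-0.004,0,0,6.2],[90,-0.003,-0.025,-0.003,0,0,6.2],[90,0.0,0.0,0.0,0,0,0.0]]
end [0.475 0.099 0.32 ] 53.0 rows 8 clock 10.775 f [0.1 0.4 0.8] op 0.949
```

Emit:
{"op": "play_rows", "data": {"rows": [[90,0.0,0.0,-0.059,0,0,0.0],[90,0.01,-0.023,-0.003,0,0,6.2],[90,0.007,-0.025,-0.003,0,0,6.2],[90,0.005,-0.025,-0.004,0,0,6.2],[90,0.002,-0.025,-0.003,0,0,6.2],[90,-0.001,-0.026,-0.004,0,0,6.2],[90,-0.003,-0.025,-0.003,0,0,6.2],[90,0,0,0,0,0,0]]}}

```text
clock: 11.78
tool_pos: [0.4747, 0.0982, 0.3212]
eef_rot: [0.894, 0.447, -0.0, -0.0]
contact_force: [1.2, 0.5, 0.1]
opening: 0.9
finger_force: 0.0
```

Emit:
{"op": "play_rows", "data": {"rows": [[90,0,0,0,0,0,0]]}}

```text
clock: 11.9
tool_pos: [0.4768, 0.0971, 0.3209]
eef_rot: [0.895, 0.446, 0.001, 0.0]
contact_force: [0.0, -0.7, -0.8]
opening: 0.9
finger_force: 0.0
```

Run:
```python
from look import *
im,cm,s=look('w',{'eC':('e',.475,.101,53),'eE':('e',.616,.038,90),'cA':('c',.373,.302,-135),'eB':('e',.381,.186,93),'iD':('i',.431,-.008,85)},'pics/w5.png')
print(s['tool_pos'],s['eef_rot'])
c=top(im,'wrist',.02,.33,.69,-.02,.34,.00062,s);cv2.imwrite('pics/w5t.png',c[:,:,::-1]);print(c.shape)
```

```text
eC [317. 187.] []
eE [465. 153.] []
cA [104.  85.] []
eB [194. 176.] [('ed', 0.63, 3235, [0.378, 0.187, 93.343, 0.962])]
iD [343. 284.] [('in', 0.87, 1141, [0.43, -0.008, 83.805, 0.398])]
[0.47682091 0.09705832 0.32088693] [8.94859826e-01 4.46346598e-01 7.02487535e-04 3.35697087e-04]
(580, 580, 3)
```

View pics/w5t.png

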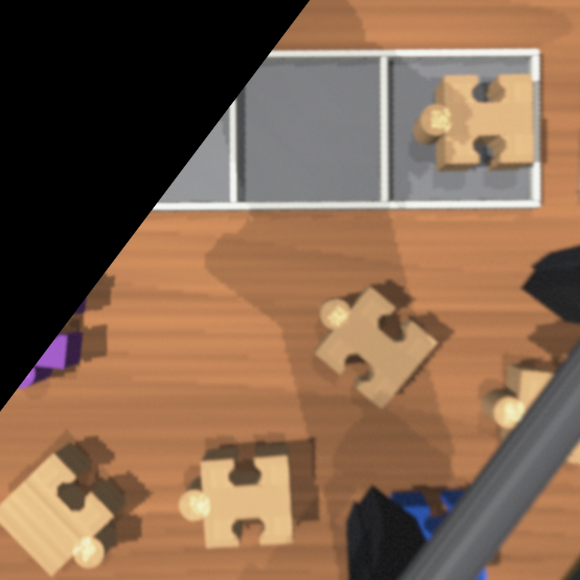

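Run:
```python
from h import *
s=status.get_state();im=cv2.imread('pics/w5.png')
def prof(img,n,z,xs,lo,hi,s=None):
    t=top(img,n,z,.5,.7,-.05,.35,.0005,s);h=cv2.cvtColor(t,cv2.COLOR_BGR2HSV).astype(int)
    for x in xs:
        v=int((.7-x)/.0005);a=h[v-3:v+4].mean(0)
        f=((a[:,2]>lo[0])&(a[:,1]>=lo[1])&(a[:,1]<hi)).astype(int)
        e=np.flatnonzero(np.diff(f));print(n,z,x,[(round(.35-.0005*i,4)) for i in e if -.02<.35-.0005*i<.2])
sd=cams.snapshot('side')[:,:,::-1].copy();cv2.imwrite('pics/side1.png',sd)
for img,n,ss in((im,'wrist',s),(sd,'side',None)):
    print('rims');prof(img,n,.009,(.575,.58,.655),(150,0),70,ss)
    print('piece');prof(img,n,.023,(.605,.61,.635),(100,75),256,ss)
```

```text
rims
wrist 0.009 0.575 [np.float64(0.1945), np.float64(0.103), np.float64(0.0975), np.float64(0.081), np.float64(0.0705), np.float64(0.007), np.float64(-0.001)]
wrist 0.009 0.58 [np.float64(0.1945), np.float64(0.103), np.float64(0.0975), np.float64(0.082), np.float64(0.079), np.float64(0.075), np.float64(0.0745), np.float64(0.0735), np.float64(0.0705), np.float64(0.007), np.float64(-0.001)]
wrist 0.009 0.655 [np.float64(0.103), np.float64(0.098), np.float64(0.0075), np.float64(-0.001)]
piece
wrist 0.023 0.605 [np.float64(0.084), np.float64(0.011), np.float64(0.0065), np.float64(-0.0185)]
wrist 0.023 0.61 [np.float64(0.0835), np.float64(0.0115), np.float64(0.0065), np.float64(-0.019)]
wrist 0.023 0.635 [np.float64(0.0685), np.float64(0.0455), np.float64(0.038), np.float64(0.0115), np.float64(0.0065)]
rims
side 0.009 0.575 [np.float64(0.1925), np.float64(0.1025), np.float64(0.0955), np.float64(0.0055), np.float64(-0.0025)]
side 0.009 0.58 [np.float64(0.1925), np.float64(0.1025), np.float64(0.096), np.float64(0.005), np.float64(-0.003)]
side 0.009 0.655 [np.float64(0.193), np.float64(0.103), np.float64(0.0955), np.float64(0.0755), np.float64(0.064), np.float64(0.046), np.float64(0.027), np.float64(0.006), np.float64(-0.002)]
piece
side 0.023 0.605 [np.float64(0.0675), np.float64(-0.005), np.float64(-0.0195)]
side 0.023 0.61 [np.float64(0.076), np.float64(-0.0015), np.float64(-0.0195)]
side 0.023 0.635 [np.float64(0.0635), np.float64(0.0345), np.float64(0.027), np.float64(0.001)]
```

```bash
python3 -c "
from h import *
plan([(.4745,.105,.19,50.5,85,3),(.4745,.105,.175,50.5,85,1),(.4745,.105,.175,50.5,85,1),(.4745,.105,.175,50.5,40,3)],start=(.475,.099,.32,53))
plan([(.4745,.105,.225,50.5,40,2),(.616,.142,.225,90.2,40,5),(.616,.142,.225,90.2,40,1),(.616,.142,.188,90.2,40,1),(.616,.142,.18,90.2,40,1),(.616,.142,.18,90.2,40,2),(.616,.142,.18,90.2,95,3),(.616,.142,.24,90.2,95,2)],start=(.4745,.105,.175,50.5))"
```

```text
[[85,0.001,-0.001,0.043,0,0,0.8],[85,0.002,-0.002,0.044,0,0,0.8],[85,0.001,-0.001,0.043,0,0,0.9],[85,0.0,0.0,0.015,0,0,0.0],[85,0.0,0.0,0.0,0,0,0.0],[40,0.0,0.0,0.0,0,0,0.0],[40,0.0,0.0,0.0,0,0,0.0],[40,0.0,0.0,0.0,0,0,0.0]]
end [0.474 0.105 0.175] 50.5 rows 8 clock 12.15 f [ 0.5 -0.5 -0.5] op 0.902
[[40,0.0,0.0,-0.025,0,0,0.0],[40,0.0,0.0,-0.025,0,0,0.0],[40,0.024,0.017,0.0,0,0,-7.9],[40,0.021,0.02,0.0,0,0,-8.0],[40,0.018,0.023,0.0,0,0,-7.9],[40,0.015,0.025,0.0,0,0,-7.9],[40,0.011,0.027,0.0,0,0,-8.0],[40,0.0,0.0,0.0,0,0,0.0]]
[[40,0.0,0.0,0.037,0,0,0.0],[40,0.0,0.0,0.008,0,0,0.0],[40,0.0,0.0,0.0,0,0,0.0],[40,0.0,0.0,0.0,0,0,0.0],[95,0.0,0.0,0.0,0,0,0.0],[95,0.0,0.0,0.0,0,0,0.0],[95,0.0,0.0,0.0,0,0,0.0],[95,0.0,0.0,-0.03,0,0,0.0]]
[[95,0.0,0.0,-0.03,0,0,0.0]]
end [0.616 0.142 0.24 ] 90.2 rows 17 clock 12.15 f [ 0.5 -0.5 -0.5] op 0.902
```

Emit:
{"op": "play_rows", "data": {"rows": [[85,0.001,-0.001,0.043,0,0,0.8],[85,0.002,-0.002,0.044,0,0,0.8],[85,0.001,-0.001,0.043,0,0,0.9],[85,0.0,0.0,0.015,0,0,0.0],[85,0,0,0,0,0,0],[40,0,0,0,0,0,0],[40,0,0,0,0,0,0],[40,0,0,0,0,0,0]]}}

```text
clock: 13.15
tool_pos: [0.4756, 0.1029, 0.1768]
eef_rot: [0.905, 0.426, 0.001, 0.0]
contact_force: [0.2, 0.0, 6.5]
opening: 0.605
finger_force: 15.1
```

Emit:
{"op": "play_rows", "data": {"rows": [[40,0,0,-0.025,0,0,0],[40,0,0,-0.025,0,0,0],[40,0.024,0.017,0.0,0,0,-7.9],[40,0.021,0.02,0.0,0,0,-8.0],[40,0.018,0.023,0.0,0,0,-7.9],[40,0.015,0.025,0.0,0,0,-7.9],[40,0.011,0.027,0.0,0,0,-8.0],[40,0,0,0,0,0,0]]}}

```text
clock: 14.15
tool_pos: [0.6177, 0.14, 0.226]
eef_rot: [0.707, 0.707, 0.001, 0.0]
contact_force: [-0.3, 0.1, -0.5]
opening: 0.605
finger_force: 15.1
```

Emit:
{"op": "play_rows", "data": {"rows": [[40,0,0,0.037,0,0,0],[40,0,0,0.008,0,0,0],[40,0,0,0,0,0,0],[40,0,0,0,0,0,0],[95,0,0,0,0,0,0],[95,0,0,0,0,0,0],[95,0,0,0,0,0,0],[95,0,0,-0.03,0,0,0]]}}

```text
clock: 15.15
tool_pos: [0.6153, 0.1397, 0.2091]
eef_rot: [0.706, 0.708, -0.002, -0.001]
contact_force: [0.2, -0.2, 0.8]
opening: 0.953
finger_force: 0.0
```

```bash
python3 -c "
from h import *
plan([(.616,.142,.26,90.2,90,1),(.379,.187,.32,92.5,90,5),(.379,.187,.32,92.5,90,2)],start=(.616,.142,.21,90.2))"
```

```text
[[90,0.0,0.0,-0.05,0,0,0.0],[90,0.009,-0.047,-0.012,0,0,-0.5],[90,0.01,-0.047,-0.012,0,0,-0.5],[90,0.01,-0.047,-0.012,0,0,-0.4],[90,0.01,-0.048,-0.012,0,0,-0.4],[90,0.011,-0.047,-0.012,0,0,-0.5],[90,0.0,0.0,0.0,0,0,0.0],[90,0.0,0.0,0.0,0,0,0.0]]
end [0.379 0.187 0.32 ] 92.5 rows 8 clock 15.15 f [ 0.2 -0.2  0.8] op 0.953
```

Emit:
{"op": "play_rows", "data": {"rows": [[90,0,0,-0.05,0,0,0],[90,0.009,-0.047,-0.012,0,0,-0.5],[90,0.01,-0.047,-0.012,0,0,-0.5],[90,0.01,-0.047,-0.012,0,0,-0.4],[90,0.01,-0.048,-0.012,0,0,-0.4],[90,0.011,-0.047,-0.012,0,0,-0.5],[90,0,0,0,0,0,0],[90,0,0,0,0,0,0]]}}

```text
clock: 16.15
tool_pos: [0.3801, 0.1858, 0.3209]
eef_rot: [0.692, 0.722, 0.001, 0.0]
contact_force: [0.7, -0.2, -0.4]
opening: 0.901
finger_force: 0.0
```

Run:
```python
from look import *
im,cm,s=look('w',{'eB':('e',.378,.187,93),'cA':('c',.369,.302,-135)},'pics/w6.png')
print(s['tool_pos'],s['q'].round(2))
c=top(im,'wrist',.02,.28,.68,.08,.38,.00067,s);cv2.imwrite('pics/w6t.png',c[:,:,::-1]);print(c.shape)
```

```text
eB [318. 188.] [('ed', 0.61, 2770, [0.379, 0.187, 93.559, 0.945])]
cA [313.  69.] []
[0.38014175 0.18583748 0.32089011] [-0.37  0.61 -0.29  2.23  0.5   0.36 -1.04]
(597, 447, 3)
```

View pics/w6t.png

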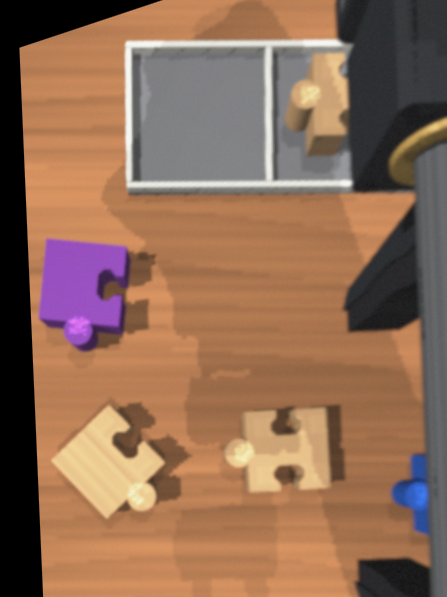

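```bash
python3 -c "
from h import *
plan([(.379,.187,.19,93.5,85,3),(.379,.187,.175,93.5,85,1),(.379,.187,.175,93.5,85,1),(.379,.187,.175,93.5,40,3)],start=(.379,.187,.32,92.5))
plan([(.379,.187,.225,93.5,40,2),(.616,.241,.225,90.2,40,5),(.616,.241,.225,90.2,40,1)],start=(.379,.187,.175,93.5))
plan([(.616,.241,.26,90.2,90,1),(.371,.308,.32,45,90,7)],start=(.616,.241,.21,90.2))"
```

```text
[[85,0.0,0.0,0.043,0,0,-0.3],[85,0.0,0.0,0.044,0,0,-0.3],[85,0.0,0.0,0.043,0,0,-0.4],[85,0.0,0.0,0.015,0,0,0.0],[85,0.0,0.0,0.0,0,0,0.0],[40,0.0,0.0,0.0,0,0,0.0],[40,0.0,0.0,0.0,0,0,0.0],[40,0.0,0.0,0.0,0,0,0.0]]
end [0.379 0.187 0.175] 93.5 rows 8 clock 16.35 f [ 0.1 -1.  -0.3] op 0.899
[[40,0.0,0.0,-0.025,0,0,0.0],[40,0.0,0.0,-0.025,0,0,0.0],[40,0.008,0.048,0.0,0,0,0.7],[40,0.008,0.048,0.0,0,0,0.6],[40,0.009,0.048,0.0,0,0,0.7],[40,0.01,0.047,0.0,0,0,0.7],[40,0.01,0.048,0.0,0,0,0.6],[40,0.0,0.0,0.0,0,0,0.0]]
end [0.616 0.241 0.225] 90.2 rows 8 clock 16.35 f [ 0.1 -1.  -0.3] op 0.899
[[90,0.0,0.0,-0.05,0,0,0.0],[90,0.01,-0.035,-0.009,0,0,6.5],[90,0.006,-0.036,-0.008,0,0,6.4],[90,0.002,-0.036,-0.009,0,0,6.5],[90,-0.003,-0.036,-0.008,0,0,6.5],[90,-0.007,-0.036,-0.009,0,0,6.4],[90,-0.01,-0.035,-0.008,0,0,6.5],[90,-0.015,-0.033,-0.009,0,0,6.4]]
end [0.371 0.308 0.32 ] 45.0 rows 8 clock 16.35 f [ 0.1 -1.  -0.3] op 0.899
```

Emit:
{"op": "play_rows", "data": {"rows": [[85,0,0,0.043,0,0,-0.3],[85,0,0,0.044,0,0,-0.3],[85,0,0,0.043,0,0,-0.4],[85,0,0,0.015,0,0,0],[85,0,0,0,0,0,0],[40,0,0,0,0,0,0],[40,0,0,0,0,0,0],[40,0,0,0,0,0,0]]}}

```text
clock: 17.35
tool_pos: [0.3744, 0.1823, 0.2078]
eef_rot: [0.686, 0.727, -0.02, -0.005]
contact_force: [1.2, 0.2, 0.3]
opening: 0.531
finger_force: 0.0
```

Emit:
{"op": "play_rows", "data": {"rows": [[40,0,0,-0.025,0,0,0],[40,0,0,-0.025,0,0,0],[40,0.008,0.048,0.0,0,0,0.7],[40,0.008,0.048,0.0,0,0,0.6],[40,0.009,0.048,0.0,0,0,0.7],[40,0.01,0.047,0.0,0,0,0.7],[40,0.01,0.048,0.0,0,0,0.6],[40,0,0,0,0,0,0]]}}

```text
clock: 18.35
tool_pos: [0.6161, 0.2362, 0.2473]
eef_rot: [0.708, 0.706, -0.019, -0.004]
contact_force: [-1.2, 0.4, 0.1]
opening: 0.4
finger_force: 0.0
```

```bash
cat >> h.py <<'E'
def go(x,y,z,yaw,o,n,tiltx=0,tilty=0):
    """rows to pose: down tool with yaw, then tilted about tool x / tool y (deg)"""
    s=status.get_state();p=np.array(s['tool_pos']);R=Ro.from_quat(s['eef_rot'])
    a=np.radians(yaw);c,sn=np.cos(a),np.sin(a)
    G=Ro.from_matrix([[c,sn,0],[sn,-c,0],[0,0,-1]])*Ro.from_rotvec([tiltx,tilty,0],degrees=True)
    out=[]
    for i in range(n,0,-1):
        t=np.round(R.inv().apply((np.array([x,y,z])-p)/i),3)+0.;w=np.round((R.inv()*G).as_rotvec(degrees=True)/i,1)+0.
        p=p+R.apply(t);R=R*Ro.from_rotvec(w,degrees=True);out.append([o,*t.tolist(),*w.tolist()])
    print(str(out).replace(' ',''),'| end',np.round(p,3),s['clock'],'q',np.round(s['q'],2))
E
python3 -c "
from h import *
go(.379,.187,.26,93.5,85,7)"
```

```text
[[85,-0.007,-0.034,-0.001,-0.3,0.2,-0.5],[85,-0.007,-0.034,-0.001,-0.3,0.2,-0.5],[85,-0.007,-0.034,-0.001,-0.3,0.2,-0.5],[85,-0.006,-0.034,-0.001,-0.3,0.1,-0.5],[85,-0.006,-0.034,-0.001,-0.2,0.2,-0.6],[85,-0.006,-0.034,-0.001,-0.3,0.1,-0.5],[85,-0.005,-0.034,-0.002,-0.2,0.2,-0.6]] | end [0.379 0.187 0.26 ] 18.35 q [-0.14  1.   -0.6   1.53  0.67  0.87 -0.99]
```

Emit:
{"op": "play_rows", "data": {"rows": [[85,-0.007,-0.034,-0.001,-0.3,0.2,-0.5],[85,-0.007,-0.034,-0.001,-0.3,0.2,-0.5],[85,-0.007,-0.034,-0.001,-0.3,0.2,-0.5],[85,-0.006,-0.034,-0.001,-0.3,0.1,-0.5],[85,-0.006,-0.034,-0.001,-0.2,0.2,-0.6],[85,-0.006,-0.034,-0.001,-0.3,0.1,-0.5],[85,-0.005,-0.034,-0.002,-0.2,0.2,-0.6],[85,0,0,0,0,0,0]]}}

```text
clock: 19.35
tool_pos: [0.3733, 0.1852, 0.2619]
eef_rot: [0.682, 0.731, -0.004, -0.001]
contact_force: [0.4, 0.1, 1.0]
opening: 0.852
finger_force: 0.0
```

Run:
```python
from look import *
im,cm,s=look('w',{'eB':('e',.379,.187,93)},'pics/w7.png')
print(s['tool_pos'],s['eef_rot'].round(3),s['q'].round(3))
go(.379,.187,.215,93.5,85,4)
```

```text
eB [330. 202.] [('ed', 0.56, 4402, [0.379, 0.187, 93.281, 0.946])]
[0.37325991 0.18517166 0.26194775] [ 0.682  0.731 -0.004 -0.001] [-0.365  0.745 -0.33   2.287  0.996  0.264 -1.524]
[[85,0.0,0.0,0.012,0.0,0.0,0.1],[85,0.0,0.001,0.011,-0.1,0.0,0.0],[85,0.0,0.0,0.012,0.0,0.0,0.1],[85,0.0,0.001,0.011,-0.1,0.0,0.0]] | end [0.379 0.187 0.215] 19.55 q [-0.36  0.75 -0.33  2.28  1.    0.27 -1.52]
```

Emit:
{"op": "play_rows", "data": {"rows": [[85,0,0,0.012,0,0,0.1],[85,0,0.001,0.011,-0.1,0,0],[85,0,0,0.012,0,0,0.1],[85,0,0.001,0.011,-0.1,0,0],[85,0,0,0,0,0,0]]}}

```text
clock: 20.18
tool_pos: [0.3802, 0.1871, 0.2153]
eef_rot: [0.684, 0.729, -0.001, -0.0]
contact_force: [-1.0, -0.5, 0.3]
opening: 0.851
finger_force: 0.0
```

Run:
```python
from h import *
go(.379,.187,.190,93.4,85,5)
s=status.get_state();print(s['tool_pos'],s['eef_rot'].round(3))
```

```text
[[85,0.0,0.0,0.005,0.0,0.0,0.0],[85,0.0,0.0,0.005,0.0,0.0,0.1],[85,0.0,0.0,0.005,0.0,0.0,0.0],[85,0.0,-0.001,0.005,-0.1,0.1,0.1],[85,0.0,0.0,0.005,0.0,0.0,0.0]] | end [0.379 0.187 0.19 ] 20.175 q [-0.53  0.84 -0.06  2.3   1.45  0.04 -1.96]
[0.38021711 0.18705117 0.21529416] [ 0.684  0.729 -0.001 -0.   ]
```

Emit:
{"op": "play_rows", "data": {"rows": [[85,0,0,-0.015,0,0,0],[85,0,0,-0.015,0,0,0],[85,0,0,-0.015,0,0,0],[85,0,0,0,0,0,0]]}}

```text
clock: 20.68
tool_pos: [0.3806, 0.1868, 0.2599]
eef_rot: [0.686, 0.728, 0.001, -0.0]
contact_force: [-0.4, -0.2, 0.1]
opening: 0.852
finger_force: 0.0
```

Run:
```python
from h import *
go(.379,.187,.26,93.4,85,8,-11.1,4.6)
```

```text
[[85,0.0,0.0,0.0,-1.4,0.6,0.0],[85,0.0,0.0,0.0,-1.4,0.6,0.0],[85,0.0,0.0,0.0,-1.4,0.6,0.0],[85,0.0,0.0,0.0,-1.4,0.5,0.0],[85,0.0,0.0,0.0,-1.4,0.6,0.0],[85,0.0,-0.001,0.0,-1.3,0.5,0.0],[85,0.0,0.0,0.0,-1.4,0.6,0.0],[85,0.0,-0.001,0.0,-1.3,0.5,0.0]] | end [0.379 0.187 0.26 ] 20.675 q [-0.34  0.75 -0.35  2.27  1.03  0.28 -1.56]
```

Emit:
{"op": "play_rows", "data": {"rows": [[85,0,0,0,-1.4,0.6,0],[85,0,0,0,-1.4,0.6,0],[85,0,0,0,-1.4,0.6,0],[85,0,0,0,-1.4,0.5,0],[85,0,0,0,-1.4,0.6,0],[85,0,0,0,-1.4,0.5,0],[85,0,0,0,-1.4,0.6,0],[85,0,0,0,-1.3,0.5,0]]}}

```text
clock: 21.68
tool_pos: [0.3799, 0.1865, 0.2583]
eef_rot: [0.682, 0.725, 0.093, 0.038]
contact_force: [-0.5, -0.7, -0.1]
opening: 0.848
finger_force: 0.0
```

Run:
```python
from h import *
go(.379,.187,.20,93.4,85,8,-11.1,4.6)
s=status.get_state();print(s['tool_pos'],s['eef_rot'].round(3))
```

```text
[[85,0.0,-0.001,0.007,0.0,0.0,0.0],[85,-0.001,-0.002,0.007,-0.1,0.1,0.0],[85,0.0,-0.001,0.007,0.0,0.0,0.0],[85,-0.001,-0.002,0.007,-0.1,0.1,0.0],[85,0.0,-0.001,0.007,0.0,0.0,0.0],[85,-0.001,-0.002,0.007,-0.1,0.1,0.1],[85,0.0,-0.001,0.007,0.0,0.0,0.0],[85,-0.001,-0.002,0.008,-0.1,0.1,0.1]] | end [0.379 0.187 0.2  ] 21.675 q [-0.3   0.77 -0.45  2.36  1.96  0.37 -2.49]
[0.37992128 0.1864502  0.25825144] [0.682 0.725 0.093 0.038]
```

Emit:
{"op": "play_rows", "data": {"rows": [[85,0,0,0,0,0,-10],[85,0,0,0,0,0,-10],[85,0,0,0,0,0,-10],[85,0,0,0,0,0,-10],[85,0,0,0,0,0,-10],[85,0,0,0,0,0,-10],[85,0,0,0,0,0,-10],[85,0,0,0,0,0,-10]]}}

```text
clock: 22.68
tool_pos: [0.3799, 0.1865, 0.2583]
eef_rot: [0.053, 0.994, 0.046, 0.089]
contact_force: [0.9, 1.5, 0.5]
opening: 0.85
finger_force: 0.0
```

Emit:
{"op": "play_rows", "data": {"rows": [[85,0,0,0,0,0,-10],[85,0,0,0,0,0,-10],[85,0,0,0,0,0,-10],[85,0,0,0,0,0,-10],[85,0,0,0,0,0,-10],[85,0,0,0,0,0,-10],[85,0,0,0,0,0,-10],[85,0,0,0,0,0,-10]]}}

```text
clock: 23.68
tool_pos: [0.38, 0.1864, 0.2583]
eef_rot: [-0.598, 0.795, -0.022, 0.098]
contact_force: [-0.0, -0.3, -0.6]
opening: 0.853
finger_force: 0.0
```

Run:
```python
from h import *
go(.379,.187,.215,-86.6,85,8,11.1,-4.6)
```

```text
[[85,0.001,0.001,0.005,0.0,-0.1,-2.4],[85,0.001,0.001,0.005,0.0,-0.1,-2.4],[85,0.0,0.001,0.005,0.0,-0.1,-2.4],[85,0.001,0.001,0.005,0.1,0.0,-2.5],[85,0.0,0.001,0.006,0.0,-0.1,-2.4],[85,0.0,0.001,0.005,0.1,0.0,-2.5],[85,0.001,0.001,0.006,0.0,-0.1,-2.4],[85,0.0,0.001,0.005,0.1,0.0,-2.5]] | end [0.379 0.187 0.215] 23.675 q [-0.6   0.75  0.04  2.38  3.14  0.19 -0.85]
```

Emit:
{"op": "play_rows", "data": {"rows": [[85,0.001,0.001,0.006,0,-0.1,-2.4],[85,0.001,0.001,0.006,0,-0.1,-2.4],[85,0,0.001,0.006,0,-0.1,-2.4],[85,0.001,0.001,0.007,0.1,0,-2.5],[85,0,0.001,0.007,0,-0.1,-2.4],[85,0,0.001,0.007,0.1,0,-2.5],[85,0.001,0.001,0.007,0,-0.1,-2.4],[85,0,0.001,0.006,0.1,0,-2.5]]}}

```text
clock: 24.68
tool_pos: [0.3813, 0.1885, 0.2055]
eef_rot: [0.723, -0.683, 0.037, -0.099]
contact_force: [0.2, -0.4, 0.2]
opening: 0.851
finger_force: 0.0
```

Run:
```python
from h import *
go(.379,.187,.197,-86.6,85,8,4.5,-1.9)
s=status.get_state();print(s['tool_pos'],s['eef_rot'].round(3))
```

```text
[[85,0.0,0.0,0.001,-0.8,0.3,0.0],[85,0.0,0.001,0.001,-0.8,0.4,0.0],[85,0.0,0.0,0.001,-0.8,0.3,0.0],[85,0.0,0.001,0.001,-0.9,0.4,0.0],[85,0.0,0.0,0.001,-0.8,0.3,0.0],[85,0.001,0.001,0.001,-0.9,0.4,-0.1],[85,0.0,0.0,0.001,-0.8,0.3,0.0],[85,0.001,0.001,0.001,-0.9,0.4,-0.1]] | end [0.379 0.187 0.197] 24.675 q [-0.63  0.89  0.1   2.4   3.29  0.36 -0.66]
[0.38128641 0.1885294  0.20547377] [ 0.723 -0.683  0.037 -0.099]
```

Emit:
{"op": "play_rows", "data": {"rows": [[85,0,0,0.001,-1.4,0.5,0],[85,0,0.001,0.001,-1.4,0.6,0],[85,0,0,0.001,-1.3,0.6,0],[85,0,0.001,0.001,-1.4,0.6,0],[85,0,0,0.001,-1.4,0.6,0],[85,0.001,0.001,0.001,-1.4,0.6,0],[85,0,0,0.001,-1.4,0.6,0],[85,0,0,0,0,0,0]]}}

```text
clock: 25.68
tool_pos: [0.3793, 0.1878, 0.1985]
eef_rot: [0.726, -0.688, 0.005, -0.013]
contact_force: [0.0, 0.5, 0.9]
opening: 0.848
finger_force: 0.0
```

Run:
```python
from h import *
go(.379,.187,.175,-86.6,85,4)
s=status.get_state();print(s['tool_pos'],s['eef_rot'].round(3))
```

```text
[[85,0.0,0.0,0.006,-0.4,0.2,-0.1],[85,0.0,0.0,0.006,-0.4,0.2,-0.1],[85,0.0,0.0,0.006,-0.3,0.1,-0.1],[85,0.001,0.001,0.006,-0.4,0.2,0.0]] | end [0.379 0.187 0.175] 25.675 q [-0.58  0.89  0.02  2.31  3.32  0.09 -0.69]
[0.37928875 0.1878477  0.19854618] [ 0.726 -0.688  0.005 -0.013]
```

Emit:
{"op": "play_rows", "data": {"rows": [[85,0,0,0.008,0,0,-0.1],[85,0,0,0.008,0,0,-0.1],[85,0,0,0.008,-0.7,0.3,0],[85,0,-0.001,0,-0.8,0.4,0],[85,0,0,0,0,0,0]]}}

```text
clock: 26.3
tool_pos: [0.381, 0.1882, 0.1746]
eef_rot: [0.727, -0.687, 0.0, 0.0]
contact_force: [0.4, 0.3, 0.5]
opening: 0.848
finger_force: 0.0
```

Run:
```python
from h import *
go(.379,.187,.175,-86.6,85,1)
s=status.get_state();print(s['tool_pos'],s['eef_rot'].round(3))
```

```text
[[85,0.001,0.002,0.0,0.0,-0.1,-0.1]] | end [0.379 0.187 0.175] 26.3 q [-0.58  0.94  0.02  2.3   3.32  0.1  -0.69]
[0.38098503 0.18823383 0.17459911] [ 0.727 -0.687  0.     0.   ]
```

Emit:
{"op": "play_rows", "data": {"rows": [[40,0.001,0.001,0,0,0,0],[40,0,0,0,0,0,0],[40,0,0,0,0,0,0],[40,0,0,0,0,0,0]]}}

```text
clock: 26.8
tool_pos: [0.3798, 0.1871, 0.1748]
eef_rot: [0.727, -0.687, 0.0, 0.001]
contact_force: [-0.2, -0.5, 2.1]
opening: 0.604
finger_force: 15.0
```

Run:
```python
from h import *
go(.385,.187,.23,-86.6,40,7,5.4,12.9)
s=status.get_state();print(s['tool_pos'],s['opening'])
```

```text
[[40,0.0,-0.001,-0.008,0.8,1.8,0.0],[40,0.0,-0.001,-0.008,0.8,1.8,0.0],[40,0.001,-0.001,-0.008,0.8,1.8,0.0],[40,0.001,-0.001,-0.008,0.8,1.9,0.0],[40,0.001,-0.001,-0.008,0.7,1.8,0.0],[40,0.001,-0.001,-0.007,0.8,1.9,-0.1],[40,0.002,-0.001,-0.008,0.7,1.8,0.0]] | end [0.385 0.187 0.231] 26.8 q [-0.58  0.94  0.02  2.3   3.32  0.1  -0.69]
[0.37975371 0.18709953 0.1748187 ] 0.6035583547711069
```

Emit:
{"op": "play_rows", "data": {"rows": [[40,0,-0.001,-0.01,0,0,0],[40,0,-0.001,-0.008,0.8,1.8,0],[40,0.001,-0.001,-0.008,0.8,1.8,0],[40,0.001,-0.001,-0.008,0.8,1.9,0],[40,0.001,-0.001,-0.008,0.8,1.8,0],[40,0.001,-0.001,-0.007,0.8,1.9,0],[40,0.002,-0.001,-0.008,0.7,1.8,0],[40,0,0,0,0.7,1.9,0]]}}

```text
clock: 27.8
tool_pos: [0.376, 0.1789, 0.2223]
eef_rot: [0.722, -0.682, 0.11, 0.033]
contact_force: [-0.5, -0.2, -1.3]
opening: 0.604
finger_force: 15.0
```

Run:
```python
from h import *
s=status.get_state();print(s['tool_pos'],s['opening'],s['eef_rot'].round(3))
go(.43,.20,.24,-87.5,40,8,5.4,12.9)
```

```text
[0.37597885 0.17894929 0.22225866] 0.6038447092408736 [ 0.722 -0.682  0.11   0.033]
[[40,-0.002,-0.007,-0.002,-0.1,0.2,0.1],[40,-0.002,-0.007,-0.002,-0.1,0.1,0.1],[40,-0.002,-0.007,-0.002,-0.1,0.2,0.1],[40,-0.002,-0.007,-0.002,-0.1,0.1,0.1],[40,-0.002,-0.007,-0.002,-0.1,0.2,0.1],[40,-0.002,-0.007,-0.002,-0.1,0.1,0.1],[40,-0.001,-0.007,-0.002,0.0,0.2,0.0],[40,-0.002,-0.008,-0.002,-0.1,0.1,0.1]] | end [0.43 0.2  0.24] 27.8 q [-0.85  0.89  0.34  2.33  4.14  0.04 -1.56]
```

Run:
```python
from h import *
go(.379,.187,.196,-86.6,40,7)
```

```text
[[40,-0.002,0.0,0.003,-0.8,-1.7,0.0],[40,-0.002,0.0,0.004,-0.9,-1.7,0.0],[40,-0.002,0.0,0.004,-0.8,-1.7,0.0],[40,-0.001,0.0,0.003,-0.9,-1.7,0.0],[40,-0.001,-0.001,0.004,-0.8,-1.7,0.0],[40,-0.001,0.0,0.004,-0.9,-1.6,0.0],[40,-0.002,-0.001,0.003,-0.8,-1.7,-0.1]] | end [0.379 0.187 0.196] 27.8 q [-0.85  0.89  0.34  2.33  4.14  0.04 -1.56]
```

Emit:
{"op": "play_rows", "data": {"rows": [[40,-0.002,0,0.004,-0.8,-1.7,0],[40,-0.002,0,0.004,-0.9,-1.7,0],[40,-0.002,0,0.004,-0.8,-1.7,0],[40,-0.001,0,0.004,-0.9,-1.7,0],[40,-0.001,-0.001,0.004,-0.8,-1.7,0],[40,-0.001,0,0.004,-0.9,-1.6,0],[40,-0.002,-0.001,0.003,-0.8,-1.7,0],[40,0,0,0,0,0,0]]}}

```text
clock: 28.8
tool_pos: [0.3794, 0.1866, 0.1932]
eef_rot: [0.727, -0.687, -0.001, 0.0]
contact_force: [0.5, 0.8, -0.1]
opening: 0.606
finger_force: 15.0
```

Run:
```python
from h import *
s=status.get_state();print(s['tool_pos'],s['opening'],s['eef_rot'].round(3))
go(.38,.190,.205,-86.6,40,8,-5.4,-12.9)
```

```text
[0.37937201 0.18659794 0.19315379] 0.605779452146852 [ 0.727 -0.687 -0.001  0.   ]
[[40,0.0,0.0,-0.001,-0.7,-1.6,0.0],[40,-0.001,0.0,-0.002,-0.7,-1.6,0.0],[40,0.0,0.0,-0.001,-0.7,-1.6,0.0],[40,-0.001,0.0,-0.002,-0.6,-1.6,0.0],[40,-0.001,0.0,-0.001,-0.7,-1.6,0.0],[40,0.0,0.0,-0.002,-0.6,-1.6,-0.1],[40,-0.001,0.0,-0.001,-0.7,-1.6,0.0],[40,-0.001,0.0,-0.001,-0.6,-1.6,-0.1]] | end [0.38  0.191 0.205] 28.8 q [-0.64  0.91  0.13  2.31  4.14  0.13 -1.5 ]
```

Emit:
{"op": "play_rows", "data": {"rows": [[40,0,0,-0.001,-0.7,-1.6,0],[40,-0.001,0,-0.002,-0.7,-1.6,0],[40,0,0,-0.001,-0.7,-1.6,0],[40,-0.001,0,-0.002,-0.6,-1.6,0],[40,-0.001,0,-0.001,-0.7,-1.6,0],[40,0,0,-0.002,-0.6,-1.6,0],[40,-0.001,0,-0.001,-0.7,-1.6,0],[40,-0.001,0,-0.001,-0.6,-1.6,0]]}}

```text
clock: 29.8
tool_pos: [0.3786, 0.1905, 0.2044]
eef_rot: [0.722, -0.681, -0.114, -0.043]
contact_force: [-0.1, 0.4, 0.4]
opening: 0.607
finger_force: 15.0
```

Run:
```python
from h import *
s=status.get_state();print(s['tool_pos'],s['opening'],s['eef_rot'].round(3))
go(.42,.200,.225,-87.6,40,8,-5.4,-12.9)
```

```text
[0.37860915 0.19052144 0.20443192] 0.6072131361864203 [ 0.722 -0.681 -0.114 -0.043]
[[40,-0.001,-0.005,-0.003,0.0,0.0,0.1],[40,-0.002,-0.005,-0.003,0.0,0.0,0.1],[40,-0.002,-0.005,-0.003,0.0,0.0,0.1],[40,-0.001,-0.005,-0.003,0.0,0.0,0.1],[40,-0.002,-0.005,-0.003,0.0,0.0,0.1],[40,-0.001,-0.005,-0.002,0.0,0.0,0.1],[40,-0.002,-0.005,-0.003,0.1,0.0,0.1],[40,-0.001,-0.005,-0.002,0.0,-0.1,0.2]] | end [0.42  0.2   0.225] 29.8 q [-0.32  0.89 -0.27  2.29  4.14  0.04 -1.43]
```

Run:
```python
from h import *
go(.379,.187,.215,-86.6,40,8,11.1,-4.6)
```

```text
[[40,0.0,0.0,-0.001,2.0,1.0,-0.2],[40,0.0,0.0,-0.001,2.0,1.0,-0.2],[40,0.0,0.0,-0.002,2.1,1.0,-0.2],[40,0.0,0.0,-0.001,2.0,1.1,-0.2],[40,0.0,0.0,-0.001,2.1,1.0,-0.2],[40,0.001,0.0,-0.002,2.0,1.1,-0.2],[40,0.0,0.0,-0.001,2.1,1.0,-0.2],[40,0.001,-0.001,-0.002,2.0,1.1,-0.2]] | end [0.379 0.187 0.215] 29.8 q [-0.32  0.89 -0.27  2.29  4.14  0.04 -1.43]
```

Emit:
{"op": "play_rows", "data": {"rows": [[40,0,0,-0.001,2,1,-0.2],[40,0,0,-0.001,2,1,-0.2],[40,0,0,-0.002,2.1,1,-0.2],[40,0,0,-0.001,2,1.1,-0.2],[40,0,0,-0.001,2.1,1,-0.2],[40,0.001,0,-0.002,2,1.1,-0.2],[40,0,0,-0.001,2.1,1,-0.2],[40,0.001,-0.001,-0.002,2,1.1,-0.2]]}}

```text
clock: 30.8
tool_pos: [0.3791, 0.1872, 0.2152]
eef_rot: [0.724, -0.682, 0.038, -0.097]
contact_force: [0.4, -0.7, -0.6]
opening: 0.61
finger_force: 15.0
```

Run:
```python
from h import *
s=status.get_state();print(s['tool_pos'],s['opening'],s['eef_rot'].round(3))
go(.379,.187,.258,-86.6,40,4,11.1,-4.6)
```

```text
[0.37913068 0.18717426 0.21519615] 0.6098023568494433 [ 0.724 -0.682  0.038 -0.097]
[[40,-0.001,-0.002,-0.01,0.0,0.0,0.0],[40,-0.001,-0.002,-0.011,0.0,0.0,0.0],[40,-0.001,-0.002,-0.01,0.0,-0.1,0.0],[40,0.0,-0.002,-0.011,0.0,0.0,0.1]] | end [0.379 0.187 0.258] 30.8 q [-0.8   0.92  0.39  2.41  3.81  0.45 -1.17]
```

Emit:
{"op": "play_rows", "data": {"rows": [[40,-0.001,-0.002,-0.01,0,0,0],[40,-0.001,-0.002,-0.011,0,0,0],[40,-0.001,-0.002,-0.01,0,0,0],[40,0,-0.002,-0.011,0,0,0],[40,0,0,0,0,0,10],[40,0,0,0,0,0,10],[40,0,0,0,0,0,10],[40,0,0,0,0,0,10]]}}

```text
clock: 31.8
tool_pos: [0.3792, 0.1864, 0.2588]
eef_rot: [-0.444, 0.89, -0.001, 0.104]
contact_force: [0.2, 0.8, -2.1]
opening: 0.605
finger_force: 15.0
```

Emit:
{"op": "play_rows", "data": {"rows": [[40,0,0,0,0,0,10],[40,0,0,0,0,0,10],[40,0,0,0,0,0,10],[40,0,0,0,0,0,10],[40,0,0,0,0,0,10],[40,0,0,0,0,0,10],[40,0,0,0,0,0,10],[40,0,0,0,0,0,10]]}}

```text
clock: 32.8
tool_pos: [0.3791, 0.1865, 0.2588]
eef_rot: [0.231, 0.967, 0.066, 0.08]
contact_force: [0.1, 0.0, -0.5]
opening: 0.609
finger_force: 15.0
```

Run:
```python
from h import *
s=status.get_state();print(s['tool_pos'],s['opening'],s['eef_rot'].round(3))
go(.379,.187,.26,93.4,40,8,-11.1,4.6)
```

```text
[0.37913913 0.18648645 0.25882723] 0.6087325822807556 [0.231 0.967 0.066 0.08 ]
[[40,0.0,0.0,0.0,0.0,0.0,7.5],[40,0.0,0.0,0.0,0.0,0.0,7.5],[40,0.0,0.0,0.0,0.0,0.0,7.4],[40,0.0,0.0,0.0,0.0,0.0,7.5],[40,0.0,0.0,0.0,0.0,0.0,7.4],[40,0.0,0.0,0.0,0.0,0.0,7.5],[40,0.0,0.0,-0.001,0.0,0.0,7.4],[40,0.001,0.0,0.0,0.0,0.0,7.5]] | end [0.379 0.187 0.26 ] 32.8 q [-0.56  0.75 -0.02  2.38  2.94  0.2  -2.41]
```

Emit:
{"op": "play_rows", "data": {"rows": [[40,0,0,0,0,0,7.5],[40,0,0,0,0,0,7.5],[40,0,0,0,0,0,7.5],[40,0,0,0,0,0,7.5],[40,0,0,0,0,0,7.5],[40,0,0,0,0,0,7.5],[40,0,0,0,0,0,7.5],[40,0,0,0,0,0,7.5]]}}

```text
clock: 33.8
tool_pos: [0.3792, 0.1867, 0.259]
eef_rot: [0.683, 0.722, 0.098, 0.037]
contact_force: [0.5, 0.3, -0.2]
opening: 0.607
finger_force: 15.0
```

Run:
```python
from h import *
s=status.get_state();print(s['tool_pos'],s['opening'],s['eef_rot'].round(3))
go(.40,.19,.27,93.4,40,8)
```

```text
[0.3792279  0.18671723 0.25898683] 0.6065394903859893 [0.683 0.722 0.098 0.037]
[[40,0.0,0.003,-0.001,1.4,-0.6,0.0],[40,0.0,0.003,-0.001,1.4,-0.6,0.0],[40,0.0,0.003,-0.001,1.4,-0.6,0.0],[40,0.001,0.003,-0.001,1.4,-0.6,0.0],[40,0.0,0.003,-0.001,1.4,-0.6,-0.1],[40,0.001,0.002,-0.001,1.4,-0.6,0.0],[40,0.0,0.003,-0.001,1.3,-0.6,-0.1],[40,0.001,0.002,-0.002,1.4,-0.5,0.0]] | end [0.4  0.19 0.27] 33.8 q [-0.35  0.76 -0.37  2.37  2.11  0.32 -2.64]
```

Back on the known branch (q5 2.1); untilt while moving outward.

Emit:
{"op": "play_rows", "data": {"rows": [[40,0,0.003,-0.001,1.4,-0.6,0],[40,0,0.003,-0.001,1.4,-0.6,0],[40,0,0.003,-0.001,1.4,-0.6,0],[40,0.001,0.003,-0.001,1.4,-0.6,0],[40,0,0.003,-0.001,1.4,-0.6,0],[40,0.001,0.002,-0.001,1.4,-0.6,0],[40,0,0.003,-0.001,1.3,-0.6,0],[40,0.001,0.002,-0.002,1.4,-0.5,0]]}}

```text
clock: 34.8
tool_pos: [0.3994, 0.1898, 0.2677]
eef_rot: [0.686, 0.727, 0.012, 0.007]
contact_force: [-0.2, 0.5, -0.9]
opening: 0.609
finger_force: 15.0
```

Run:
```python
from h import *
s=status.get_state();print(s['tool_pos'],s['opening'],s['eef_rot'].round(3))
go(.616,.241,.235,90.2,40,7)
```

```text
[0.39937221 0.18977197 0.267726  ] 0.6094280188324033 [0.686 0.727 0.012 0.007]
[[40,0.005,0.031,0.006,0.2,-0.1,0.4],[40,0.006,0.031,0.005,0.2,0.0,0.4],[40,0.006,0.031,0.005,0.2,-0.1,0.5],[40,0.006,0.031,0.005,0.2,0.0,0.4],[40,0.007,0.031,0.005,0.2,-0.1,0.5],[40,0.007,0.031,0.005,0.3,0.0,0.4],[40,0.007,0.032,0.005,0.2,-0.1,0.5]] | end [0.616 0.241 0.235] 34.8 q [-0.29  0.75 -0.41  2.22  1.01  0.34 -1.52]
```

Emit:
{"op": "play_rows", "data": {"rows": [[40,0.005,0.031,0.006,0.2,-0.1,0.4],[40,0.006,0.031,0.005,0.2,0,0.4],[40,0.006,0.031,0.005,0.2,-0.1,0.5],[40,0.006,0.031,0.005,0.2,0,0.4],[40,0.007,0.031,0.005,0.2,-0.1,0.5],[40,0.007,0.031,0.005,0.3,0,0.4],[40,0.007,0.032,0.005,0.2,-0.1,0.5],[40,0,0,0,0,0,0]]}}

```text
clock: 35.8
tool_pos: [0.618, 0.2409, 0.2343]
eef_rot: [0.707, 0.707, 0.001, 0.001]
contact_force: [-1.5, 0.2, -0.0]
opening: 0.606
finger_force: 15.0
```

Run:
```python
from h import *
s=status.get_state();print(s['tool_pos'],s['opening'],s['eef_rot'].round(3))
go(.616,.241,.1795,90.2,40,3)
```

```text
[0.61802817 0.24091006 0.23430944] 0.6059022892519802 [0.707 0.707 0.001 0.001]
[[40,0.0,-0.001,0.018,0.1,0.0,-0.1],[40,0.0,-0.001,0.018,0.0,0.0,0.0],[40,0.0,0.0,0.019,0.1,0.0,-0.1]] | end [0.616 0.241 0.179] 35.8 q [-0.13  1.02 -0.62  1.54  0.74  0.82 -1.04]
```

Emit:
{"op": "play_rows", "data": {"rows": [[40,0,-0.001,0.018,0,0,0],[40,0,-0.001,0.018,0,0,0],[40,0,0,0.018,0,0,0],[40,0,0,0,0,0,0],[95,0,0,0,0,0,0],[95,0,0,0,0,0,0],[95,0,0,0,0,0,0],[95,0,0,-0.03,0,0,0]]}}

```text
clock: 36.8
tool_pos: [0.6129, 0.2407, 0.2081]
eef_rot: [0.706, 0.709, -0.004, 0.0]
contact_force: [0.0, -0.2, -0.4]
opening: 0.95
finger_force: 0.0
```

Emit:
{"op": "play_rows", "data": {"rows": [[90,0,0,-0.05,0,0,0],[90,0.01,-0.035,-0.009,0,0,6.5],[90,0.006,-0.036,-0.008,0,0,6.4],[90,0.002,-0.036,-0.009,0,0,6.5],[90,-0.003,-0.036,-0.008,0,0,6.5],[90,-0.007,-0.036,-0.009,0,0,6.4],[90,-0.01,-0.035,-0.008,0,0,6.5],[90,-0.015,-0.033,-0.009,0,0,6.4]]}}

```text
clock: 37.8
tool_pos: [0.3672, 0.3091, 0.3204]
eef_rot: [0.924, 0.381, -0.001, 0.001]
contact_force: [-0.1, 0.6, 0.6]
opening: 0.904
finger_force: 0.0
```

Run:
```python
from look import *
im,cm,s=look('w',{'cA':('c',.371,.308,-135)},'pics/w8.png')
c=top(im,'wrist',.02,.30,.69,.0,.40,.0007,status.get_state());cv2.imwrite('pics/w8t.png',c[:,:,::-1])
go(.371,.308,.24,45,90,5)
```

```text
cA [324. 186.] []
[[90,0.0,0.001,0.016,0.0,0.0,0.0],[90,0.0,0.0,0.016,0.0,0.0,0.0],[90,0.0,0.001,0.016,0.0,0.0,0.1],[90,0.001,0.0,0.016,0.0,0.1,0.0],[90,0.0,0.001,0.016,0.1,0.0,0.1]] | end [0.371 0.307 0.24 ] 38.0 q [-0.55  0.67 -0.39  2.07  0.51  0.5  -2.1 ]
```

View pics/w8t.png

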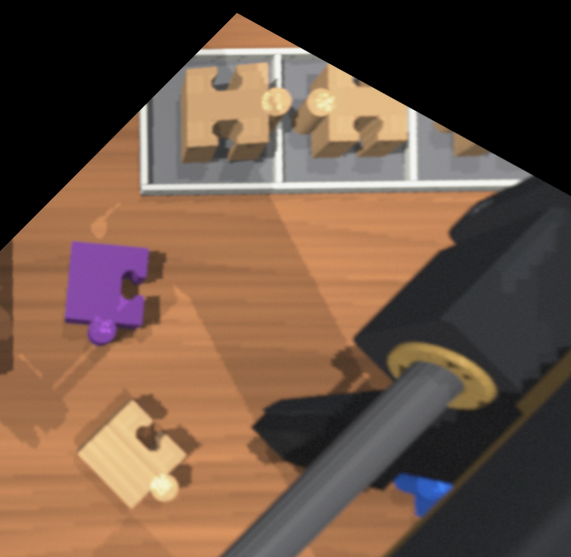

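Emit:
{"op": "play_rows", "data": {"rows": [[85,0.001,0,0.016,0,0,0],[85,0,0,0.016,0,0,0],[85,0,0.001,0.016,0,0,0],[85,0.001,0,0.016,0,0,0],[85,0,0.001,0.016,0,0,0],[85,0,0,0.01,0,0,0],[85,0,0,0,0,0,0]]}}

```text
clock: 38.88
tool_pos: [0.3716, 0.3081, 0.2292]
eef_rot: [0.924, 0.383, -0.001, 0.001]
contact_force: [-0.0, -0.3, -0.4]
opening: 0.85
finger_force: 0.0
```

Run:
```python
from h import *
go(.372,.3075,.175,45,85,5)
s=status.get_state();print(s['tool_pos'],s['eef_rot'].round(3))
```

```text
[[85,0.0,0.0,0.011,0.0,0.0,0.0],[85,0.0,0.0,0.011,0.0,0.1,0.0],[85,0.0,0.0,0.011,0.0,0.0,0.0],[85,0.0,0.0,0.011,0.0,0.1,0.0],[85,0.0,0.001,0.01,0.1,0.0,0.0]] | end [0.372 0.307 0.175] 38.875 q [-0.66  0.83 -0.21  2.11  0.64  0.26 -2.22]
[0.37160285 0.30805109 0.22920281] [ 0.924  0.383 -0.001  0.001]
```

Emit:
{"op": "play_rows", "data": {"rows": [[85,0,0,0.011,0,0,0],[85,0,0,0.011,0,0,0],[85,0,0,0.011,0,0,0],[85,0,0,0.011,0,0,0],[85,0,0,0.01,0,0,0],[85,0,0,0,0,0,0]]}}

```text
clock: 39.62
tool_pos: [0.3708, 0.3082, 0.175]
eef_rot: [0.924, 0.383, -0.002, 0.001]
contact_force: [0.4, 0.1, 0.6]
opening: 0.852
finger_force: 0.0
```

Run:
```python
from h import *
go(.372,.3075,.175,45,85,1)
s=status.get_state();print(s['tool_pos'],s['eef_rot'].round(3))
plan([(.372,.3075,.255,45,40,5),(.45,.15,.24,65,40,5),(.6205,-.0785,.24,87.2,40,7),(.6205,-.0785,.24,87.2,40,2)],start=(.372,.3075,.175,45))
```

```text
[[85,0.0,0.001,0.0,0.1,0.2,0.1]] | end [0.371 0.307 0.175] 39.625 q [-0.74  0.94 -0.08  2.13  0.69  0.11 -2.26]
[0.37078243 0.3081716  0.17502513] [ 0.924  0.383 -0.002  0.001]
[[40,0.0,0.0,-0.016,0,0,0.0],[40,0.0,0.0,-0.016,0,0,0.0],[40,0.0,0.0,-0.016,0,0,0.0],[40,0.0,0.0,-0.016,0,0,0.0],[40,0.0,0.0,-0.016,0,0,0.0],[40,-0.011,0.033,0.003,0,0,-4.0],[40,-0.014,0.033,0.003,0,0,-4.0],[40,-0.016,0.031,0.003,0,0,-4.0]]
[[40,-0.018,0.03,0.003,0,0,-4.0],[40,-0.02,0.029,0.003,0,0,-4.0],[40,-0.019,0.036,0.0,0,0,-3.2],[40,-0.021,0.035,0.0,0,0,-3.2],[40,-0.023,0.034,0.0,0,0,-3.2],[40,-0.025,0.032,0.0,0,0,-3.1],[40,-0.027,0.031,0.0,0,0,-3.2],[40,-0.028,0.029,0.0,0,0,-3.2]]
[[40,-0.03,0.027,0.0,0,0,-3.1],[40,0.0,0.0,0.0,0,0,0.0],[40,0.0,0.0,0.0,0,0,0.0]]
end [ 0.62  -0.078  0.24 ] 87.2 rows 19 clock 39.625 f [0.4 0.1 0.6] op 0.852
```

Emit:
{"op": "play_rows", "data": {"rows": [[40,0,0.001,0,0,0,0],[40,0,0,0,0,0,0],[40,0,0,0,0,0,0],[40,0,0,0,0,0,0]]}}

```text
clock: 40.12
tool_pos: [0.3719, 0.3075, 0.1762]
eef_rot: [0.924, 0.383, -0.001, 0.001]
contact_force: [0.5, -0.2, 2.5]
opening: 0.608
finger_force: 15.0
```

Emit:
{"op": "play_rows", "data": {"rows": [[40,0,0,-0.016,0,0,0],[40,0,0,-0.016,0,0,0],[40,0,0,-0.016,0,0,0],[40,0,0,-0.016,0,0,0],[40,0,0,-0.016,0,0,0],[40,-0.011,0.033,0.003,0,0,-4],[40,-0.014,0.033,0.003,0,0,-4],[40,-0.016,0.031,0.003,0,0,-4]]}}

```text
clock: 41.12
tool_pos: [0.4187, 0.2119, 0.2471]
eef_rot: [0.878, 0.478, -0.001, 0.001]
contact_force: [1.3, 0.7, -0.1]
opening: 0.605
finger_force: 15.0
```

Emit:
{"op": "play_rows", "data": {"rows": [[40,-0.018,0.03,0.003,0,0,-4],[40,-0.02,0.029,0.003,0,0,-4],[40,-0.019,0.036,0,0,0,-3.2],[40,-0.021,0.035,0,0,0,-3.2],[40,-0.023,0.034,0,0,0,-3.2],[40,-0.025,0.032,0,0,0,-3.1],[40,-0.027,0.031,0,0,0,-3.2],[40,-0.028,0.029,0,0,0,-3.2]]}}

```text
clock: 42.12
tool_pos: [0.5971, -0.0469, 0.2414]
eef_rot: [0.742, 0.67, -0.002, 0.0]
contact_force: [0.5, 0.1, -0.3]
opening: 0.612
finger_force: 15.0
```

Emit:
{"op": "play_rows", "data": {"rows": [[40,-0.03,0.027,0,0,0,-3.1],[40,0,0,0,0,0,0],[40,0,0,0,0,0,0]]}}

```text
clock: 42.5
tool_pos: [0.6198, -0.0773, 0.2414]
eef_rot: [0.724, 0.69, -0.001, -0.0]
contact_force: [0.5, -0.2, -0.2]
opening: 0.608
finger_force: 15.0
```

Run:
```python
from h import *
go(.6205,-.0785,.1795,87.2,40,3)
s=status.get_state();print(s['tool_pos'],s['eef_rot'].round(3))
```

```text
[[40,0.0,0.0,0.021,0.0,0.0,0.0],[40,-0.001,0.0,0.02,-0.1,0.1,0.0],[40,0.0,0.001,0.021,0.0,0.0,0.0]] | end [ 0.621 -0.078  0.179] 42.5 q [ 0.41  0.99 -0.68  1.67  0.82  0.8  -0.7 ]
[ 0.61979135 -0.07733727  0.24138793] [ 0.724  0.69  -0.001 -0.   ]
```

Emit:
{"op": "play_rows", "data": {"rows": [[40,0,0,0.021,0,0,0],[40,0,0,0.02,0,0,0],[40,0,0,0.021,0,0,0],[40,0,0,0,0,0,0],[95,0,0,0,0,0,0],[95,0,0,0,0,0,0],[95,0,0,0,0,0,0],[95,0,0,-0.04,0,0,0]]}}

```text
clock: 43.5
tool_pos: [0.6191, -0.0784, 0.2178]
eef_rot: [0.724, 0.69, -0.004, -0.001]
contact_force: [0.2, -0.8, 0.5]
opening: 0.948
finger_force: 0.0
```

Emit:
{"op": "play_rows", "data": {"rows": [[95,0,0,-0.04,0,0,0],[95,0.04,0,-0.01,0,0,0],[95,0.04,0,-0.01,0,0,0],[95,0.04,0,0,0,0,0],[95,0.04,0,0,0,0,0],[95,0.04,0,0,0,0,0],[95,0.04,0,0,0,0,0],[95,0,0,0,0,0,0]]}}

```text
clock: 44.5
tool_pos: [0.6311, 0.1667, 0.2798]
eef_rot: [0.722, 0.692, 0.0, -0.001]
contact_force: [0.1, -0.4, 0.8]
opening: 0.948
finger_force: 0.0
```

Run:
```python
from look import *
im,cm,s=look('w',{'B':('e',.616,.241,-88),'C':('e',.616,.142,90)},'pics/w9.png')
c=top(im,'wrist',.02,.55,.69,-.0,.32,.0005,s);cv2.imwrite('pics/w9t.png',c[:,:,::-1])
go(.616,.241,.19,90.2,90,5)
```

```text
B [299. 115.] [('ed', 0.6, 4451, [0.611, 0.241, -90.08, 0.94])]
C [306. 226.] []
[[90,0.016,-0.004,0.018,0.0,0.1,-0.6],[90,0.016,-0.004,0.018,0.0,0.0,-0.6],[90,0.016,-0.004,0.018,0.0,0.1,-0.6],[90,0.016,-0.003,0.017,0.0,0.0,-0.6],[90,0.017,-0.004,0.018,-0.1,0.1,-0.7]] | end [0.616 0.241 0.19 ] 44.7 q [ 0.03  0.96 -0.69  1.56  0.74  0.9  -0.98]
```

View pics/w9t.png

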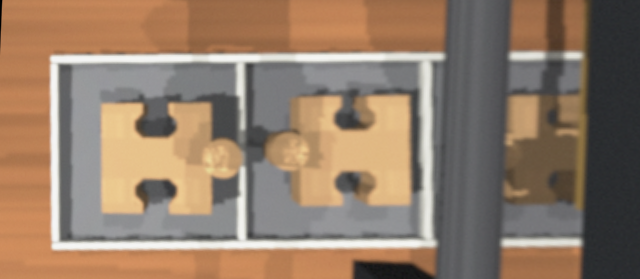

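Run:
```python
from h import *
go(.612,.241,.20,90.2,90,5)
```

```text
[[90,0.016,-0.005,0.016,0.0,0.1,-0.6],[90,0.016,-0.005,0.016,0.0,0.0,-0.6],[90,0.016,-0.004,0.016,0.0,0.1,-0.6],[90,0.016,-0.004,0.015,0.0,0.0,-0.6],[90,0.017,-0.005,0.016,-0.1,0.1,-0.7]] | end [0.612 0.241 0.2  ] 44.7 q [ 0.03  0.96 -0.69  1.56  0.74  0.9  -0.98]
```

Emit:
{"op": "play_rows", "data": {"rows": [[90,0.016,-0.005,0.016,0,0,-0.6],[90,0.016,-0.005,0.016,0,0,-0.6],[90,0.016,-0.004,0.016,0,0,-0.6],[90,0.016,-0.004,0.015,0,0,-0.6],[90,0.017,-0.005,0.016,0,0,-0.7],[90,0,0,0,0,0,0],[90,0,0,0.01,0,0,0],[90,0,0,0.01,0,0,0]]}}

```text
clock: 45.7
tool_pos: [0.6118, 0.2421, 0.1795]
eef_rot: [0.706, 0.709, -0.001, 0.001]
contact_force: [-0.2, 0.1, 0.1]
opening: 0.902
finger_force: 0.0
```

Emit:
{"op": "play_rows", "data": {"rows": [[90,0,0,0,0,0,0],[40,0,0,0,0,0,0],[40,0,0,0,0,0,0],[40,0,0,0,0,0,0],[40,0,0,-0.01,0,0,0],[40,0,0,-0.005,0,0,0],[40,0.006,0.002,0,0,0,0],[40,0.006,0.002,0,0,0,0]]}}

```text
clock: 46.7
tool_pos: [0.6152, 0.2558, 0.1948]
eef_rot: [0.705, 0.709, -0.001, 0.0]
contact_force: [0.3, 0.7, -0.2]
opening: 0.603
finger_force: 15.0
```

Lower, release, rise and move off to look.

Emit:
{"op": "play_rows", "data": {"rows": [[40,-0.001,0,0.008,0,0,0],[40,0,0,0.007,0,0,0],[40,0,0,0,0,0,0],[95,0,0,0,0,0,0],[95,0,0,0,0,0,0],[95,0,0,0,0,0,0],[95,0,0,-0.03,0,0,0],[95,0,0,-0.05,0,0,0]]}}

```text
clock: 47.7
tool_pos: [0.6146, 0.2539, 0.2589]
eef_rot: [0.705, 0.709, -0.003, 0.0]
contact_force: [0.9, 1.2, 0.3]
opening: 0.949
finger_force: 0.0
```

Emit:
{"op": "play_rows", "data": {"rows": [[95,-0.045,-0.03,-0.03,0,0,0],[95,-0.05,-0.03,-0.02,0,0,0],[95,-0.05,-0.03,-0.02,0,0,0],[95,-0.05,-0.03,0,0,0,0],[95,-0.05,-0.02,0,0,0,0],[95,-0.05,0,0,0,0,0],[95,-0.05,0,0,0,0,0],[95,0,0,0,0,0,0]]}}

```text
clock: 48.7
tool_pos: [0.4767, -0.0957, 0.3304]
eef_rot: [0.708, 0.706, -0.003, 0.001]
contact_force: [-0.1, 0.1, 0.3]
opening: 0.948
finger_force: 0.0
```

Run:
```python
from look import *
im,cm,s=look('w',{'B':('e',.616,.254,-90),'C':('e',.616,.142,90),'E':('e',.616,.038,90),'A':('c',.62,-.078,-93),'G':('c',.616,-.193,87.5),'iD':('i',.431,-.008,85)})
print(s['tool_pos'])
sd=cams.snapshot('side')
t1=top(sd,'side',.02,.35,.69,-.27,.33,.001)
t2=top(im,'wrist',.02,.35,.69,-.27,.33,.001,s)
cv2.imwrite('pics/fin.png',np.vstack([t1,t2])[:600,:,::-1] if False else cv2.resize(np.vstack([t1,t2[:250]]),None,fx=1,fy=1)[:,:,::-1])
```

```text
B [ 505. -267.] []
C [483. -86.] []
E [467.  48.] []
A [456. 169.] []
G [441. 267.] [('co', 0.86, 681, [0.619, -0.184, 44.495, 0.246])]
iD [275. 100.] [('in', 0.92, 3509, [0.431, -0.008, 84.207, 0.94])]
[ 0.47665532 -0.09572932  0.33037754]
```

View pics/fin.png

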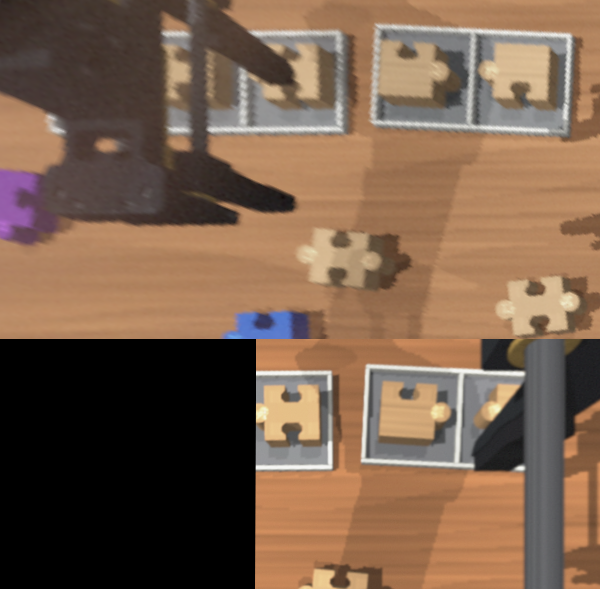

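Emit:
{"op": "play_rows", "data": {"rows": [[95,-0.05,0,-0.02,0,0,0],[95,-0.05,0,-0.02,0,0,0],[95,-0.05,0,-0.02,0,0,0],[95,-0.05,0,0,0,0,0],[95,-0.05,0,0,0,0,0],[95,-0.05,0,0,0,0,0],[95,0,0,0,0,0,0],[95,0,0,0,0,0,0]]}}

```text
clock: 49.95
tool_pos: [0.4799, -0.3891, 0.3916]
eef_rot: [0.704, 0.71, -0.001, 0.0]
contact_force: [-0.6, 0.1, 0.0]
opening: 0.948
finger_force: 0.0
```

Run:
```python
from h import *
L=[]
for n in('side','scene'):
    im=cams.snapshot(n)
    for z in(.009,.023):L.append(top(im,n,z,.55,.69,-.02,.32,.00085))
a=np.vstack([np.hstack(L[:2]),np.hstack(L[2:])]);cv2.imwrite('pics/fin2.png',a[:,:,::-1]);print(a.shape)
```

```text
(328, 800, 3)
```

View pics/fin2.png

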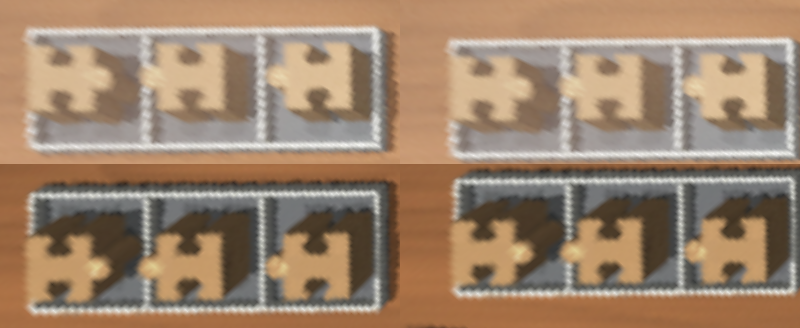

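```bash
python3 -c "
from plant import r
print(r.finish_job())"
```

```text
the job is handed in; nothing more can be done
None
```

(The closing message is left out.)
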